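# Load the tunnel demagnetiser with cut tubes and start it

### The arm

A 6-joint arm with a two-finger parallel gripper is mounted at the origin on the work surface. World frame = base frame: x ahead of the robot, y to its left, z up, the work surface at z = 0. Lengths are in mm, angles in rad, forces in N, time in s.
With the tool pointing down it reaches from about 350 to 875 mm from the base axis. Payload 4.2 kg.
Tool frame: the origin (TCP) lies midway between the tips of the shut fingers; the grasp point (between the pads) lies 19 mm behind it (arm.tcp_to_grasp is the distance from the TCP to the grasp point, in mm); z points along the fingers, y is the line along which they close (so a half turn about z gives the same grasp; the last joint's range is limited). The gripper opens to 85 mm and grips with 20 to 120 N. Pads are 22 mm wide; open, the fingers measure 114 mm over their backs; the gripper's body (76 mm by 85 mm) begins 54 mm behind the grasp point. The pads swing forward as they close: fully open they stand 13 mm farther back than shut.
Start: joints at [-0.926, 0.385, 0.008, 0, -1.194, -0.259], TCP at [235.201, -579.033, 231.312] pointing down, gripper open.
Joint ranges: [-3.14, 3.14], [-1.21, 2.06], [-1.07, 1.41], [-3.16, 2.05], [-2.99, -0.16], [-3.1, 3.1]. Speed limits (rad/s): [2.79, 2.79, 3.14, 3.14, 3.14, 3.14].

### API

Orientations are given as a unit quaternion [x, y, z, w].
In Python, from bench import arm, get_image gives the robot as it stands.
- The arm moves only by the tool drive_tool, never from a script. Its argument "deltas" is a list of rows, each a list of 2 entries, a list of its own where there are three numbers: the shift along the tool's x, y, z in cm, then the turn, a rotation vector about the tool's x, y, z in degrees. In form: [[[x, y, z], [ax, ay, az]], ...]. A call has 1 to 12 rows; each row shifts and turns the commanded pose from where the row before left it, along the tool's axes as they then stand; what a row does not reach is not made up. A row lasts 1/10 s, in which the tool goes at most 50 mm and 8.59 degrees, less where a joint would pass 70% of its speed; a pose out of reach is approached as far as the arm can. A call with a gripper value outside its range is refused whole. "claw" is the finger opening in cm, from 0 to 8.54, set as the call begins (left out, the last holds). The fingers move at their own pace and stop on an object; the grip force is fixed at half the most. Time passes only in rows, so rows that do not move let the fingers close. It gives the time, the measured TCP pose, the force, the opening and the grip force at its end, in the units of the state.
- arm.read_state(): the state, without advancing time (a new reading comes with each control period).
- get_image(name): name is "scene" or "top"; returns a dict with "img" (480x640x3 uint8, red, green, blue), "fx", "fy", "cx", "cy" (pixels), "eye" and "orientation" of the camera in the world. Camera axes: x right, y down, z forward; pixel columns grow to the right and rows downward; lengths in mm; the calibration is good to about 2 mm. A picture is of the moment at which its call begins. There is no depth.
- arm.job_done(): hands the job in; it is judged then, once.
The state is a dict: "clock": time; "joints": joint angles; "joint_vel": joint speeds; "joint_efforts": joint torques, N m; "position": TCP position; "ee_rot": TCP orientation; "contact_force": force on the tool from outside, world axes, zero at the start; "wrist_torque": the same for the moment, N m; "gripper_width": finger opening in mm; "grasp_force": force on a finger pad.
Only numpy, scipy, OpenCV 4.12 (cv2) and the standard library are available. Lean on these libraries where they do the work, as an engineer would, in place of code of your own. Each camera call takes 0.05 s, during which the arm holds its last target. There are 200 camera calls.

### The job

Demagnetise the cut square tubes lying on the bench: draw the loading slide of the demagnetiser right out, stand every tube upright in a socket of its own on the slide, right down on the socket's floor, then push the slide fully home into the tunnel with the tubes in it. Then press the start button on the control box fully down and let it come up again.

Things in the scene. Friction and masses are not known exactly. Their poses are not given: they have to be found in the camera images.
- tube1: cut length of bare square steel tube, 20 x 20 mm and 120 mm long, black plugs in its ends, 0.14 kg, lying flat on the bench at the start; origin at its middle, x axis along its length (either end may go down). May be absent
- tube2: cut length of bare square steel tube, 20 x 20 mm and 120 mm long, black plugs in its ends, 0.14 kg, lying flat on the bench at the start; origin at its middle, x axis along its length (either end may go down). May be absent
- tube3: cut length of bare square steel tube, 20 x 20 mm and 120 mm long, black plugs in its ends, 0.14 kg, lying flat on the bench at the start; origin at its middle, x axis along its length (either end may go down). May be absent
- tube4: cut length of bare square steel tube, 20 x 20 mm and 120 mm long, black plugs in its ends, 0.14 kg, lying flat on the bench at the start; origin at its middle, x axis along its length (either end may go down). May be absent
- cup1 (a point): centre of the inner floor of socket 1 of 4 on the slide (1 next to the handle; 58 mm apart in a row). A socket is upright square steel tube, 38 mm outside, 32 mm inside, open at the top; its rim is 57 mm above this point, this point 23 mm above the bench. z up, y along the slide into the tunnel (push direction), x across it, away from the robot
- cup2 (a point): centre of the inner floor of socket 2 of 4 on the slide (1 next to the handle; 58 mm apart in a row). A socket is upright square steel tube, 38 mm outside, 32 mm inside, open at the top; its rim is 57 mm above this point, this point 23 mm above the bench. z up, y along the slide into the tunnel (push direction), x across it, away from the robot
- cup3 (a point): centre of the inner floor of socket 3 of 4 on the slide (1 next to the handle; 58 mm apart in a row). A socket is upright square steel tube, 38 mm outside, 32 mm inside, open at the top; its rim is 57 mm above this point, this point 23 mm above the bench. z up, y along the slide into the tunnel (push direction), x across it, away from the robot
- cup4 (a point): centre of the inner floor of socket 4 of 4 on the slide (1 next to the handle; 58 mm apart in a row). A socket is upright square steel tube, 38 mm outside, 32 mm inside, open at the top; its rim is 57 mm above this point, this point 23 mm above the bench. z up, y along the slide into the tunnel (push direction), x across it, away from the robot
- grip (a point): middle of the top of the slide's handle, an upright black block 18 mm across the slide, 30 mm along it, reaching from 85 mm below this point to this point, 105 mm above the bench. Axes as the sockets (y is the push direction). With the slide home it stands 60 mm outside the tunnel's mouth
- slide (a joint): how far the loading slide is drawn out of the tunnel, m: 0 fully home, 0.34 right out against its stop; starts at 0 to 0.03. It moves along the -y direction of its sockets as it opens and stays where it is left; about 3 N moves it
- start (a joint): travel of the start button, m: 0 released, 0.006 fully down; it springs back, fully down takes about 5 N
- start_top (a point): centre of the top of the round black start button (32 mm across) on the grey control box (80 x 110 mm, 55 mm high, 2.5 kg, standing loose on the bench on rubber feet); pressed straight down
- machine_mid (a point): centre of the demagnetiser's tunnel housing at bench height: grey, 200 mm wide across the slide, 270 mm long, 193 mm high, roof of clear plastic; tunnel 140 mm wide inside; its mouth faces right, -y. A fixed guide plate 90 mm wide and 12 mm high runs from it under the whole travel of the slide
There are look-alikes about, which are no part of the job. What is shaped like the part that bears start but turquoise or yellow is not meant.

How it is judged (in metres and radians):
On the way, in this order (a step that is already met when the one before it is completed fails the run):
1. the slide is drawn right out (within 15 mm of its stop) (value of joint slide above 0.325 m), for 0.2 s.
2. every tube stands upright in a socket, down on its floor, released, with the slide still drawn out (by 280 mm or more) ((horizontal distance between tube1 and cup1 below 0.022 m or horizontal distance between tube1 and cup2 below 0.022 m or horizontal distance between tube1 and cup3 below 0.022 m or horizontal distance between tube1 and cup4 below 0.022 m) and angle between the x axis of each of tube1, tube2, tube3, tube4 and the z axis of cup1, either way round below 0.3 rad and z of tube1 in the frame of cup1 between 0.05 and 0.068 m and (horizontal distance between tube2 and cup1 below 0.022 m or horizontal distance between tube2 and cup2 below 0.022 m or horizontal distance between tube2 and cup3 below 0.022 m or horizontal distance between tube2 and cup4 below 0.022 m) and z of tube2 in the frame of cup1 between 0.05 and 0.068 m and (horizontal distance between tube3 and cup1 below 0.022 m or horizontal distance between tube3 and cup2 below 0.022 m or horizontal distance between tube3 and cup3 below 0.022 m or horizontal distance between tube3 and cup4 below 0.022 m) and z of tube3 in the frame of cup1 between 0.05 and 0.068 m and (horizontal distance between tube4 and cup1 below 0.022 m or horizontal distance between tube4 and cup2 below 0.022 m or horizontal distance between tube4 and cup3 below 0.022 m or horizontal distance between tube4 and cup4 below 0.022 m) and z of tube4 in the frame of cup1 between 0.05 and 0.068 m and value of joint slide above 0.28 m and contact force between the fingers and tube1 below 0.2 N and contact force between the fingers and tube2 below 0.2 N and contact force between the fingers and tube3 below 0.2 N and contact force between the fingers and tube4 below 0.2 N), for 0.3 s.
3. the slide is fully home (within 8 mm) with the tubes standing in it (value of joint slide below 0.008 m and (horizontal distance between tube1 and cup1 below 0.022 m or horizontal distance between tube1 and cup2 below 0.022 m or horizontal distance between tube1 and cup3 below 0.022 m or horizontal distance between tube1 and cup4 below 0.022 m) and angle between the x axis of each of tube1, tube2, tube3, tube4 and the z axis of cup1, either way round below 0.3 rad and z of tube1 in the frame of cup1 between 0.05 and 0.068 m and (horizontal distance between tube2 and cup1 below 0.022 m or horizontal distance between tube2 and cup2 below 0.022 m or horizontal distance between tube2 and cup3 below 0.022 m or horizontal distance between tube2 and cup4 below 0.022 m) and z of tube2 in the frame of cup1 between 0.05 and 0.068 m and (horizontal distance between tube3 and cup1 below 0.022 m or horizontal distance between tube3 and cup2 below 0.022 m or horizontal distance between tube3 and cup3 below 0.022 m or horizontal distance between tube3 and cup4 below 0.022 m) and z of tube3 in the frame of cup1 between 0.05 and 0.068 m and (horizontal distance between tube4 and cup1 below 0.022 m or horizontal distance between tube4 and cup2 below 0.022 m or horizontal distance between tube4 and cup3 below 0.022 m or horizontal distance between tube4 and cup4 below 0.022 m) and z of tube4 in the frame of cup1 between 0.05 and 0.068 m), for 0.2 s.
4. the start button is fully down (5 mm of its 6 mm or more) while the slide is home (value of joint start above 0.005 m and value of joint slide below 0.008 m), for 0.05 s.
At the end, for the whole second after the job is handed in: every tube stands in a socket of the slide (middle within 22 mm of the socket's centre line, leaning less than 0.30 rad, its middle 50 to 68 mm above the socket floor) and is at rest; the slide is within 8 mm of home; the start button has come up (within 1.5 mm) (all of step 3 and value of joint start below 0.0015 m and linear speed of each of tube1, tube2, tube3, tube4 below 0.03 m/s); the robot touches nothing.
It fails at once if the start button is pressed while the slide is out (value of joint start above 0.004 m and value of joint slide above 0.03 m).
Of tube1, tube2, tube3, tube4 only 3 to 4 are there at a start; the rules pass over those that are not, and their reading is None.
At some moment in a run one of control_box may be knocked a few centimetres aside while the robot is not near it.
Once in a run the grip may slacken for a moment while it holds something.
It also fails if it takes over 210 s, if anything falls off the work surface, if the arm or the gripper's body presses on something with over 40 N, if the wrist force passes 120 N, or if a joint passes its speed limit or range.

## Working session

There is one attempt and no reset: what is moved stays moved. The work goes in short steps, Python scripts to look and compute and a tool call to move; the robot and the scene stay as the last step left them, time stands still between calls to the robot, and variables do not carry over. Pictures are saved under pics/ and viewed, at most 14 in all, crops included, and the job is handed in when it is done.

Besides the shell and the picture viewer there is one more tool, called after "Request:" as name(argument=value, ...) on one line, values as JSON. drive_tool: Moves the arm, as the interface text tells. Its arguments: {"type":"object","properties":{"deltas":{"type":"array"},"claw":{"type":"number"}},"required":["deltas"]}

```bash
mkdir -p pics
cat > h.py <<'E'
import numpy as np, cv2
from scipy.spatial.transform import Rotation as R
from bench import arm, get_image
def snap(cam,fn=None):
    d=get_image(cam)
    if fn: cv2.imwrite('pics/'+fn,cv2.cvtColor(d['img'],cv2.COLOR_RGB2BGR))
    return d
def px2w(d,u,v,z):
    r=R.from_quat(d['orientation']).apply([(u-d['cx'])/d['fx'],(v-d['cy'])/d['fy'],1]); e=np.array(d['eye'])
    return e+r*(z-e[2])/r[2]
def w2px(d,p):
    c=R.from_quat(d['orientation']).inv().apply(np.array(p)-d['eye'])
    return c[0]/c[2]*d['fx']+d['cx'],c[1]/c[2]*d['fy']+d['cy']
E
python3 - <<'E'
from h import *
import pickle
D={c:snap(c,c+'0.png') for c in('scene','top')}
pickle.dump(D,open('d0.pkl','wb'))
for c in D: print({k:v for k,v in D[c].items() if k!='img'})
s=arm.read_state();print(s, R.from_quat(s['ee_rot']).as_matrix().round(3))
E
```

```text
{'fx': 560.7629001210006, 'fy': 560.7629001210006, 'cx': 305.4870073019913, 'cy': 241.78171159124642, 'eye': array([ 430.93514892,  586.46562163, 1538.49510967]), 'orientation': array([-0.04470116,  0.9857319 , -0.16190339,  0.01103236])}
{'fx': 445.7539533540412, 'fy': 445.7539533540412, 'cx': 311.89942968604765, 'cy': 240.77103808859823, 'eye': array([ 432.208355  ,  119.19337018, 1143.09398655]), 'orientation': array([-0.69705973,  0.71678764, -0.01605118,  0.0080975 ])}
{'clock': 0.1, 'joints': array([-9.26417328e-01,  3.85473710e-01,  6.78718489e-03, -4.39835072e-04,
       -1.19398871e+00, -2.58612093e-01]), 'joint_vel': array([-0.00103075, -0.00280554,  0.00396942,  0.00084271,  0.00126265,
        0.00072743]), 'joint_efforts': array([-4.71516159e-04, -3.93319845e+01,  1.88928759e+01,  4.19796154e+00,
       -2.58668413e-03,  2.44331424e-06]), 'position': array([ 235.00459248, -578.58639057,  230.34350418]), 'ee_rot': array([-1.91609972e-01,  9.81470679e-01,  9.34505122e-04, -2.25965357e-04]), 'contact_force': array([-0.17716648, -0.29237089,  0.3418945 ]), 'wrist_torque': array([0.03150541, 0.00141023, 0.00624207]), 'grasp_force': 0.0, 'gripper_width': 85.38537228370211} [[-0.927 -0.376 -0.001]
 [-0.376  0.927  0.002]
 [ 0.     0.002 -1.   ]]
```

View pics/top0.png

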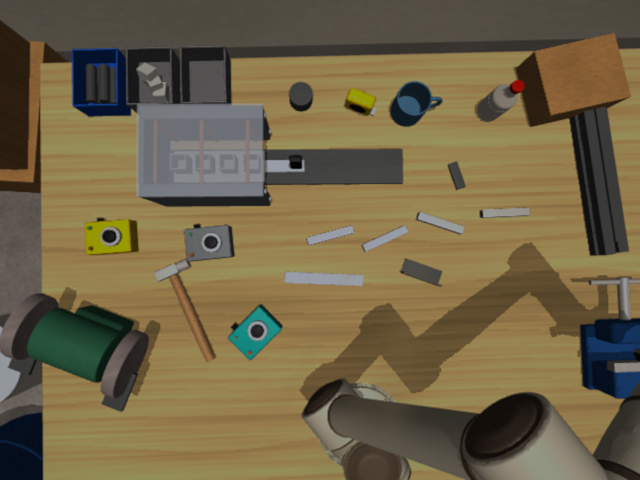

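View pics/scene0.png

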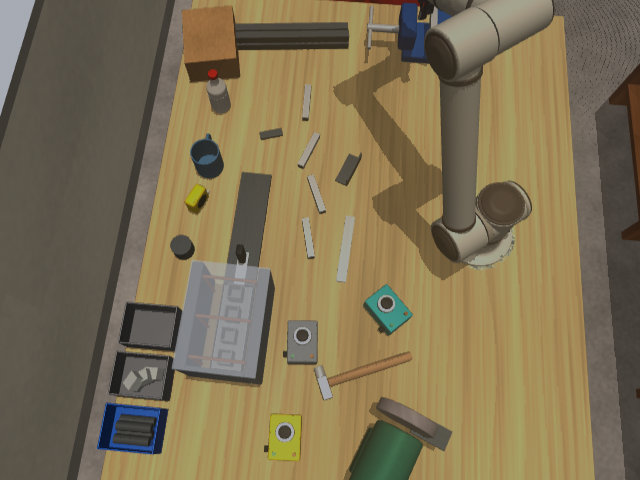

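The top view shows four tubes at about (330,235), (385,238), (440,223) and (505,212). The slide handle is at (295,161), the guide plate's right end at (403,166), and the grey control box at (208,242). The turquoise and yellow boxes are decoys, and the long bar at (324,279) isn't a tube. Next I'll measure these.

```bash
cat >> h.py <<'E'
def tubes(d,lo=120,z=20,show=False):
    """bright unsaturated blobs of tube size -> (centre, yaw, length, width)"""
    hsv=cv2.cvtColor(d['img'],cv2.COLOR_RGB2HSV)
    m=((hsv[...,1]<60)&(hsv[...,2]>lo)).astype(np.uint8)
    n,l,s,c=cv2.connectedComponentsWithStats(m); out=[]
    for i in range(1,n):
        if not 150<s[i,4]<1500: continue
        (cu,cv_),(w,h),a=cv2.minAreaRect(np.argwhere(l==i)[:,::-1].astype(np.float32))
        if max(w,h)<2.5*min(w,h): continue
        b=cv2.boxPoints(((cu,cv_),(w,h),a)); P=np.array([px2w(d,*q,z)[:2] for q in b])
        e=[P[1]-P[0],P[2]-P[1]]; e.sort(key=np.linalg.norm)
        out.append((P.mean(0).round(1),np.degrees(np.arctan2(e[1][1],e[1][0])).round(1)%180,np.linalg.norm(e[1]).round(),np.linalg.norm(e[0]).round(),(round(cu),round(cv_))))
    return out
E
python3 - <<'E'
from h import *
import pickle
D=pickle.load(open('d0.pkl','rb'))
for c in D:
    print(c)
    for t in tubes(D[c]): print(*t)
    for n,u,v,z in ([('hand',295,160,105),('plateR1',403,149,12),('plateR2',403,184,12),('plateL1',271,151,12),('plateL2',271,184,12),('btn',211,242,60)] if c=='top' else [('hand',240,249,105),('btn',302,336,60),('plate1',242,173,12),('plate2',271,174,12)]): print(n,px2w(D[c],u,v,z).round(1))
t=D['top']['img']
a=cv2.resize(t[95:215,130:420],None,fx=2.7,fy=2.7,interpolation=cv2.INTER_CUBIC)
b=cv2.resize(t[195:275,180:540],(783,174),interpolation=cv2.INTER_CUBIC)
cv2.imwrite('pics/crop1.png',cv2.cvtColor(np.vstack([a,b]),cv2.COLOR_RGB2BGR)); print(a.shape)
print([x for x in dir(arm) if x[0]!='_'])
E
```

```text
scene
[ 976.  -612.2] 89.8 267.0 57.0 (177, 32)
[ 529.3 -387.3] 91.0 116.0 19.0 (306, 101)
[ 507.5 -221.3] 70.3 119.0 20.0 (308, 149)
[472.1 -79.1] 112.7 119.0 19.0 (316, 193)
[483.9  60.5] 103.3 120.0 20.0 (308, 237)
[374.2  84.8] 86.0 199.0 29.0 (345, 249)
[-46.8  60.2] 39.0 172.0 60.0 (494, 253)
[407.8 460.5] 113.5 86.0 24.0 (323, 382)
[176.6 524.3] 156.6 79.0 30.0 (410, 416)
hand [659.3 141.1 105. ]
btn [472.6 351.5  60. ]
plate1 [ 699.  -126.2   12. ]
plate2 [ 611.9 -130.6   12. ]
top
[663.1 167.5] 88.5 94.0 28.0 (286, 166)
[ 529.3 -388.5] 90.9 118.0 21.0 (506, 212)
[ 508.3 -221.5] 70.0 119.0 19.0 (441, 222)
[483.9  59.6] 103.5 121.0 21.0 (330, 235)
[472.4 -79.4] 112.9 119.0 21.0 (385, 238)
[408.2 462.9] 113.0 85.0 24.0 (170, 270)
[375.2  79.3] 86.0 199.0 29.0 (324, 278)
[155.  864.3] 179.7 120.0 47.0 (10, 376)
[ 130.8 -677.6] 88.2 61.0 20.0 (627, 367)
[ 84.  -34.7] 77.0 81.0 23.0 (373, 394)
hand [658.  141.3 105. ]
plateR1 [ 699.4 -134.1   12. ]
plateR2 [ 609.4 -130.9   12. ]
plateL1 [702.9 203.9  12. ]
plateL2 [618.2 206.   12. ]
btn [472.8 351.2  60. ]
(324, 783, 3)
['IKError', 'job_done', 'read_state', 'tcp_to_grasp']
```

View pics/crop1.png

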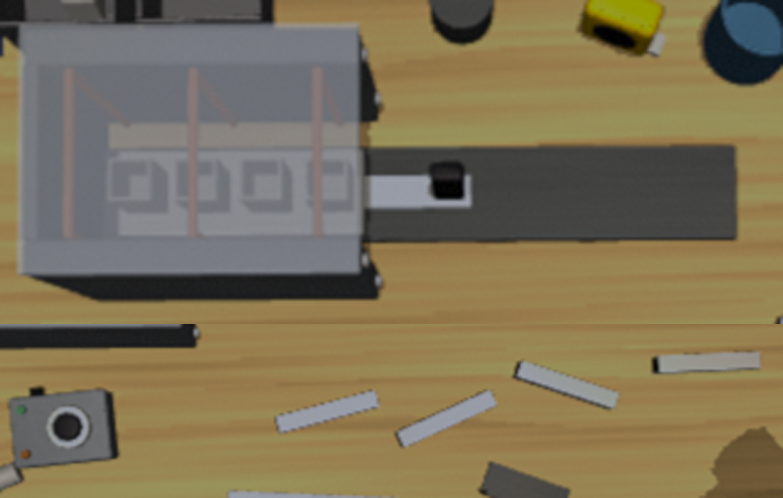

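```bash
cat >> h.py <<'E'
def plan(pos,Rm=None,fr=None):
    """shift (cm, tool axes) and turn (rotvec deg, tool axes) from the pose now (or fr=(p,R)); shift first, turn after"""
    s=arm.read_state(); p,r=(np.array(s['position']),R.from_quat(s['ee_rot'])) if fr is None else fr
    t=R.from_matrix(Rm) if Rm is not None else r
    a=r.inv().apply(np.array(pos)-p)/10; w=np.degrees((r.inv()*t).as_rotvec())
    b=t.inv().apply(np.array(pos)-p)/10
    print('shift',a.round(2),'| turn',w.round(2),'| shift if after turn',b.round(2))
def down(yaw):  # tool down, tool y at azimuth yaw deg
    c,s=np.cos(np.radians(yaw)),np.sin(np.radians(yaw)); y=np.array([c,s,0]); z=np.array([0,0,-1.]); return np.column_stack([np.cross(y,z),y,z])
E
python3 -c "
from h import *
plan([659.3,139,170],down(179))"
```

```text
shift [-66.3   50.52   6.13] | turn [ 1.000e-01  6.000e-02 -6.691e+01] | shift if after turn [-72.49 -41.17   6.03]
```

Request:
drive_tool(deltas=[[[0, 0, 0], [0, 0, -8.364]], [[0, 0, 0], [0, 0, -8.364]], [[0, 0, 0], [0, 0, -8.364]], [[0, 0, 0], [0, 0, -8.364]], [[0, 0, 0], [0, 0, -8.364]], [[0, 0, 0], [0, 0, -8.364]], [[0, 0, 0], [0, 0, -8.364]], [[0, 0, 0], [0, 0, -8.364]], [[0, 0, 0], [0, 0, 0]]])

```text
clock: 1.0
position: [235.1, -578.7, 230.7]
ee_rot: [-0.701, 0.713, 0.001, 0.0]
contact_force: [-0.1, -0.1, -0.0]
gripper_width: 85.5
grasp_force: 0.0
```

Request:
drive_tool(deltas=[[[-3.625, -2.058, 0], [0, 0, 0]], [[-3.625, -2.058, 0], [0, 0, 0]], [[-3.625, -2.058, 0], [0, 0, 0]], [[-3.625, -2.058, 0], [0, 0, 0]], [[-3.625, -2.058, 0], [0, 0, 0]], [[-3.625, -2.058, 0], [0, 0, 0]], [[-3.625, -2.058, 0], [0, 0, 0]], [[-3.625, -2.058, 0], [0, 0, 0]], [[-3.625, -2.058, 0], [0, 0, 0]], [[-3.625, -2.058, 0], [0, 0, 0]]])

```text
clock: 2.0
position: [447.6, -218.4, 231.3]
ee_rot: [-0.7, 0.714, 0.0, 0.0]
contact_force: [-0.2, -0.0, -0.5]
gripper_width: 85.3
grasp_force: 0.0
```

Request:
drive_tool(deltas=[[[-3.625, -2.058, 0], [0, 0, 0]], [[-3.625, -2.058, 0], [0, 0, 0]], [[-3.625, -2.058, 0], [0, 0, 0]], [[-3.625, -2.058, 0], [0, 0, 0]], [[-3.625, -2.058, 0], [0, 0, 0]], [[-3.625, -2.058, 0], [0, 0, 0]], [[-3.625, -2.058, 0], [0, 0, 0]], [[-3.625, -2.058, 0], [0, 0, 0]], [[-3.625, -2.058, 0], [0, 0, 0]], [[-3.625, -2.058, 0], [0, 0, 0]], [[0, 0, 0], [0, 0, 0]]])

```text
clock: 3.1
position: [660.7, 142.9, 229.2]
ee_rot: [-0.701, 0.713, 0.0, -0.0]
contact_force: [-0.4, -0.2, -0.4]
gripper_width: 85.5
grasp_force: 0.0
```

```bash
python3 -c "
from h import *
plan([659.3,139,75],down(179));print(arm.read_state()['joints'].round(2))"
```

```text
shift [ 0.39  0.11 15.42] | turn [ 0.06 -0.    0.05] | shift if after turn [ 0.39  0.13 15.42]
[ 0.45  0.47  0.15 -0.   -1.24 -0.47]
```

Request:
drive_tool(deltas=[[[0.4, 0.1, 3.0], [0, 0, 0]], [[0, 0, 3.1], [0, 0, 0]], [[0, 0, 3.1], [0, 0, 0]], [[0, 0, 3.1], [0, 0, 0]], [[0, 0, 3.1], [0, 0, 0]], [[0, 0, 0], [0, 0, 0]]])

```text
clock: 3.7
position: [654.3, 133.0, 72.0]
ee_rot: [-0.7, 0.715, 0.003, -0.005]
contact_force: [0.3, -0.1, -0.2]
gripper_width: 85.6
grasp_force: 0.0
```

Request:
drive_tool(deltas=[[[0, 0, 0], [0, 0, 0]], [[0, 0, 0], [0, 0, 0]], [[0, 0, 0], [0, 0, 0]], [[0, 0, 0], [0, 0, 0]], [[0, 0, 0], [0, 0, 0]], [[0, 0, 0], [0, 0, 0]], [[0, 0, 0], [0, 0, 0]]], claw=1.0)

```text
clock: 4.4
position: [663.5, 135.7, 79.7]
ee_rot: [-0.701, 0.713, -0.003, 0.006]
contact_force: [11.5, -1.2, -3.3]
gripper_width: 17.0
grasp_force: 59.9
```

Request:
drive_tool(deltas=[[[0.5, -0.4, 0], [0, 0, 0]], [[1.5, 0, 0], [0, 0, 0]], [[2.5, 0, 0], [0, 0, 0]], [[3, 0, 0], [0, 0, 0]], [[3, 0, 0], [0, 0, 0]], [[3, 0, 0], [0, 0, 0]], [[3, 0, 0], [0, 0, 0]], [[3, 0, 0], [0, 0, 0]], [[3, 0, 0], [0, 0, 0]], [[3, 0, 0], [0, 0, 0]], [[2, 0, 0], [0, 0, 0]], [[1.5, 0, 0], [0, 0, 0]]])

```text
clock: 5.6
position: [657.2, -156.1, 79.6]
ee_rot: [-0.701, 0.714, -0.0, 0.001]
contact_force: [-2.1, 3.5, 7.3]
gripper_width: 16.6
grasp_force: 61.0
```

Request:
drive_tool(deltas=[[[1, 0, 0], [0, 0, 0]], [[0.5, 0, 0], [0, 0, 0]], [[0.5, 0, 0], [0, 0, 0]], [[0, 0, 0], [0, 0, 0]]])

```text
clock: 6.0
position: [656.8, -176.1, 79.7]
ee_rot: [-0.701, 0.713, -0.001, 0.0]
contact_force: [-3.2, -0.9, 6.9]
gripper_width: 16.5
grasp_force: 60.9
```

Request:
drive_tool(deltas=[[[0.5, 0, 0], [0, 0, 0]], [[0.5, 0, 0], [0, 0, 0]], [[0.3, 0, 0], [0, 0, 0]], [[0, 0, 0], [0, 0, 0]]])

```text
clock: 6.4
position: [656.5, -188.6, 79.7]
ee_rot: [-0.701, 0.713, -0.0, 0.0]
contact_force: [-2.9, 0.4, 6.3]
gripper_width: 16.9
grasp_force: 60.9
```

Request:
drive_tool(deltas=[[[0.4, 0, 0], [0, 0, 0]], [[0.4, 0, 0], [0, 0, 0]], [[0, 0, 0], [0, 0, 0]], [[0, 0, 0], [0, 0, 0]]])

```text
clock: 6.8
position: [656.3, -196.5, 79.7]
ee_rot: [-0.701, 0.713, -0.0, 0.0]
contact_force: [-2.8, 0.0, 6.2]
gripper_width: 16.5
grasp_force: 60.9
```

Request:
drive_tool(deltas=[[[0.4, 0, 0], [0, 0, 0]], [[0.3, 0, 0], [0, 0, 0]], [[0, 0, 0], [0, 0, 0]]])

```text
clock: 7.1
position: [656.3, -198.0, 79.6]
ee_rot: [-0.701, 0.713, 0.002, 0.002]
contact_force: [-4.8, 17.7, 10.0]
gripper_width: 16.4
grasp_force: 61.4
```

Request:
drive_tool(deltas=[[[0.4, 0, 0], [0, 0, 0]], [[0.2, 0, 0], [0, 0, 0]], [[0, 0, 0], [0, 0, 0]]])

```text
clock: 7.4
position: [656.2, -198.1, 79.6]
ee_rot: [-0.702, 0.713, 0.004, 0.004]
contact_force: [-6.5, 36.1, 14.2]
gripper_width: 16.7
grasp_force: 61.8
```

Run:
```python
from h import *
d=snap('scene','s1.png');t=snap('top')['img']
a=cv2.resize(t[120:220,230:450],None,fx=3.5,fy=3.5,interpolation=cv2.INTER_CUBIC)
cv2.imwrite('pics/crop2.png',cv2.cvtColor(a,cv2.COLOR_RGB2BGR))
```

```text
(no output)
```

View pics/crop2.png

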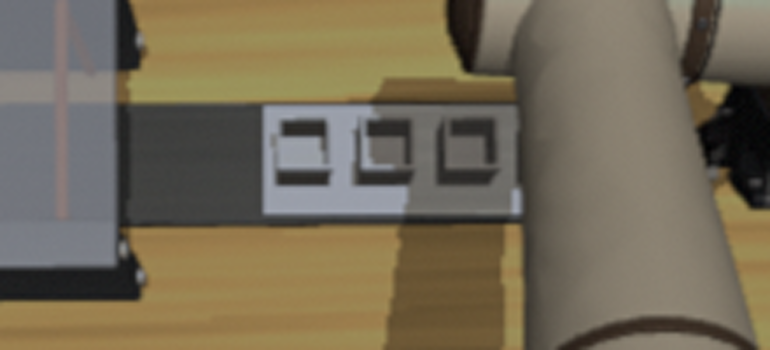

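The slide is against its stop: the pull force rose to 36 N and the handle stopped at y≈-198. I'll release it and back off.

Request:
drive_tool(deltas=[[[-0.9, 0, 0], [0, 0, 0]], [[0, 0, 0], [0, 0, 0]]])

```text
clock: 7.7
position: [656.3, -197.9, 79.6]
ee_rot: [-0.702, 0.713, 0.0, 0.0]
contact_force: [-4.3, 6.9, 8.3]
gripper_width: 16.9
grasp_force: 61.1
```

Request:
drive_tool(deltas=[[[0, 0, 0], [0, 0, 0]], [[0, 0, 0], [0, 0, 0]], [[0, 0, 0], [0, 0, 0]], [[0, 0, 0], [0, 0, 0]], [[0, 0, -1], [0, 0, 0]], [[0, 0, -4], [0, 0, 0]], [[0, 0, -4], [0, 0, 0]], [[0, 0, -4], [0, 0, 0]], [[0, 0, -2], [0, 0, 0]], [[0, 0, 0], [0, 0, 0]]], claw=8.5)

```text
clock: 8.7
position: [658.2, -200.9, 233.1]
ee_rot: [-0.701, 0.713, -0.004, 0.003]
contact_force: [0.4, -0.5, -0.4]
gripper_width: 84.9
grasp_force: 0.0
```

```bash
cat >> h.py <<'E'
T={1:((484,60.1),103.4),2:((472.3,-79.3),112.8),3:((508,-221.5),70.1),4:((529.3,-388),91)}
PH=40
def pickR(uaz,ph=PH):
    return down(uaz+90)@R.from_rotvec([0,np.radians(ph),0]).as_matrix()
def pick(k,h):
    c,a=T[k]; u=np.array([np.cos(np.radians(a)),np.sin(np.radians(a))])
    return [*(np.array(c)+30*u),h],a
E
python3 - <<'E'
from h import *
p,a=pick(4,130); plan(p,down(a+90)); print(arm.read_state()['position'])
E
```

```text
shift [15.91 12.77 10.22] | turn [-0.55 -0.11 -1.98] | shift if after turn [15.48 13.22 10.31]
[ 658.23932649 -200.94663845  233.09137053]
```

Request:
drive_tool(deltas=[[[3.2, 2.55, 1.4], [0, 0, -2]], [[3.2, 2.6, 1.4], [0, 0, 0]], [[3.1, 2.6, 1.4], [0, 0, 0]], [[3.1, 2.65, 1.4], [0, 0, 0]], [[3.1, 2.7, 1.4], [0, 0, 0]], [[0, 0, 0], [0, 8, 0]], [[0, 0, 0], [0, 8, 0]], [[0, 0, 0], [0, 8, 0]], [[0, 0, 0], [0, 8, 0]], [[0, 0, 0], [0, 8, 0]], [[0, 0, 0], [0, 0, 0]], [[0, 0, 0], [0, 0, 0]]])

```text
clock: 9.9
position: [524.0, -363.7, 158.2]
ee_rot: [0.677, -0.67, 0.213, 0.218]
contact_force: [0.3, -1.2, 0.6]
gripper_width: 84.9
grasp_force: 0.0
```

Run:
```python
from h import *
import pickle
p,a=pick(4,60); plan(p,pickR(a))
p,a=pick(4,10); plan(p,pickR(a)); print(arm.read_state()['joints'].round(2))
d=snap('top'); pickle.dump(d,open('d1.pkl','wb'))
t=d['img']
a=cv2.resize(t[130:205,250:475],None,fx=3.5,fy=3.5,interpolation=cv2.INTER_CUBIC)
b=cv2.resize(t[180:480,250:640],None,fx=.8,fy=.8);b=np.pad(b,((0,0),(0,a.shape[1]-b.shape[1]),(0,0)))
cv2.imwrite('pics/crop3.png',cv2.cvtColor(np.vstack([a,b]),cv2.COLOR_RGB2BGR))
```

```text
shift [-6.16 -0.58  7.66] | turn [ 0.84  4.51 -0.12] | shift if after turn [-6.74 -0.49  7.16]
shift [-9.06 -0.63 11.73] | turn [ 0.84  4.51 -0.12] | shift if after turn [-9.95 -0.49 10.99]
[-0.2   0.38 -0.62  1.03 -0.72 -0.64]
```

View pics/crop3.png

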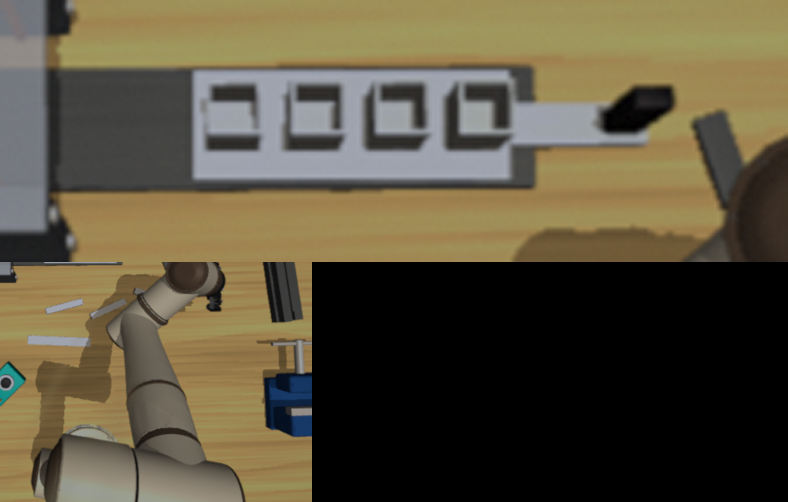

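Run:
```python
from h import *
import pickle
d=pickle.load(open('d1.pkl','rb'))
a=px2w(d,316.1,160.3,80);b=px2w(d,388.1,160.3,80);print(a,b,np.linalg.norm(a-b),np.degrees(np.arctan2(*(a-b)[:2])))
print('handle',px2w(d,250+655/3.5,130+95/3.5,105))
# overlay model of rims in both views
s=snap('scene'); c1=(b+0); ax=np.array([.014,1,0]); cx=np.array([1,-.014,0])
ims=[]
for D,(u0,u1,v0,v1) in((d,(290,420,135,190)),(s,(200,290,150,290))):
    f=6 if D is d else 4
    im=cv2.resize(D['img'][v0:v1,u0:u1],None,fx=f,fy=f,interpolation=cv2.INTER_CUBIC)
    m=(a+b)/2
    for i in range(4):
        c=m+ax*58*(i-1.5)
        for h in(16,19):
            q=np.array([w2px(D,c+h*(sx*cx+sy*ax)) for sx,sy in((1,1),(1,-1),(-1,-1),(-1,1))])
            cv2.polylines(im,[((q-[u0,v0]+.5)*f).round().astype(np.int32)],True,(255,0,0) if h==16 else (0,160,0),1)
    ims.append(im)
h=max(i.shape[0] for i in ims)
ims=[np.pad(i,((0,h-i.shape[0]),(0,0),(0,0))) for i in ims]
o=np.hstack(ims); print(o.shape); o=cv2.resize(o,None,fx=min(1,800/o.shape[1],600/o.shape[0]),fy=min(1,800/o.shape[1],600/o.shape[0]))
cv2.imwrite('pics/ov.png',cv2.cvtColor(o,cv2.COLOR_RGB2BGR))
```

```text
[661.37889078  91.20817085  80.        ] [656.91627865 -81.98127033  80.        ] 173.24692621712808 1.4760269057328332
handle [ 656.12847143 -193.06687081  105.        ]
(560, 1140, 3)
```

View pics/ov.png

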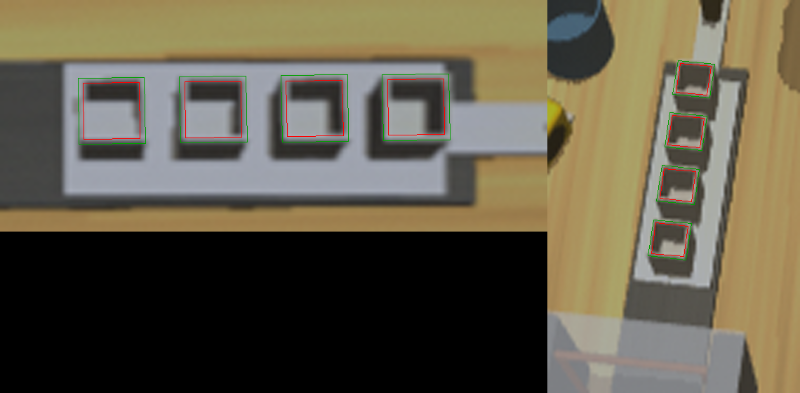

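Request:
drive_tool(deltas=[[[0, 0, 0], [0.8, 4.5, 0]], [[0, 0, 0], [0, 0, 0]], [[-2.2, -0.16, 2.4], [0, 0, 0]], [[-2.2, -0.16, 2.4], [0, 0, 0]], [[-2.34, -0.17, 2.36], [0, 0, 0]], [[0, 0, 0], [0, 0, 0]]], claw=6)

```text
clock: 10.6
position: [528.0, -359.1, 57.3]
ee_rot: [0.67, -0.659, 0.242, 0.241]
contact_force: [-0.4, -0.4, 0.1]
gripper_width: 59.9
grasp_force: 0.0
```

```bash
python3 -c "
from h import *
p,a=pick(4,10); plan(p,pickR(a))"
```

```text
shift [-3.11 -0.1   3.56] | turn [0.31 0.06 0.01] | shift if after turn [-3.12 -0.08  3.55]
```

The overlay shows the socket rims match my model in both views, to within about 1 px. Now down to tube4.

Request:
drive_tool(deltas=[[[-1, -0.05, 1.2], [0, 0, 0]], [[-1, -0.05, 1.2], [0, 0, 0]], [[-1.1, 0, 1.15], [0, 0, 0]], [[0, 0, 0], [0, 0, 0]]])

```text
clock: 11.0
position: [531.2, -358.6, 14.0]
ee_rot: [0.669, -0.659, 0.245, 0.24]
contact_force: [0.4, -0.4, -0.6]
gripper_width: 60.0
grasp_force: 0.0
```

Request:
drive_tool(deltas=[[[0, 0, 0], [0, 0, 0]], [[0, 0, 0], [0, 0, 0]], [[0, 0, 0], [0, 0, 0]], [[0, 0, 0], [0, 0, 0]], [[0, 0, 0], [0, 0, 0]], [[0, 0, 0], [0, 0, 0]]], claw=1.0)

```text
clock: 11.6
position: [531.8, -357.7, 15.5]
ee_rot: [0.669, -0.659, 0.247, 0.24]
contact_force: [-0.1, 2.6, 6.5]
gripper_width: 17.8
grasp_force: 59.9
```

```bash
cat >> h.py <<'E'
import json,os
CUP={i:np.array([659.1,4.6,23])+58*(2.5-i)*-1*np.array([.018,1,0]) for i in range(1,5)}
def held(k):
    """store tube middle in tool frame at the grasp"""
    c,a=T[k]; s=arm.read_state(); r=R.from_quat(s['ee_rot']); q=r.inv().apply(np.array([*c,10.])-s['position'])
    u=r.inv().apply([np.cos(np.radians(a)),np.sin(np.radians(a)),0]); print('tube in tool',q.round(1),'u',u.round(3)); q[1]=0
    json.dump([list(q),list(u)],open('held.json','w'))
def place(i,dz):
    q,u=json.load(open('held.json')); u=np.array(u)
    th=np.degrees(np.arctan2(u[2],u[0])) # turn place so that u is vertical
    Rp=R.from_matrix(down(179)@R.from_rotvec([0,np.radians(-50),0]).as_matrix())
    e=Rp.apply(u); w=np.cross(e,[0,0,1]); Rp=R.from_rotvec(w/np.linalg.norm(w)*np.arcsin(np.linalg.norm(w)))*Rp
    return CUP[i]+[0,0,60+dz]-Rp.apply(q),Rp.as_matrix()
E
python3 - <<'E'
from h import *
held(4); print(CUP); print(place(4,75)[0]); plan(*place(4,75)); plan(*place(4,0))
E
```

```text
tube in tool [19.6  3.  23.7] u [-0.763  0.001 -0.646]
{1: array([657.534, -82.4  ,  23.   ]), 2: array([658.578, -24.4  ,  23.   ]), 3: array([659.622,  33.6  ,  23.   ]), 4: array([660.666,  91.6  ,  23.   ])}
[660.58834313  86.16340931 188.2684696 ]
shift [-22.56 -13.7  -41.68] | turn [ -0.14 -89.99   2.2 ] | shift if after turn [-42.02 -12.09  22.86]
shift [-27.41 -13.67 -35.96] | turn [ -0.14 -89.99   2.2 ] | shift if after turn [-36.3 -12.1  27.7]
```

Request:
drive_tool(deltas=[[[1, 0, -1.2], [0, 0, 0]], [[2.36, 0, -2.81], [0, 0, 0]], [[2.36, 0, -2.81], [0, 0, 0]], [[2.36, 0, -2.81], [0, 0, 0]], [[2.36, 0, -2.81], [0, 0, 0]], [[2.36, 0, -2.81], [0, 0, 0]], [[2, 0, -2.4], [0, 0, 0]], [[0, 0, 0], [0, 0, 0]]])

```text
clock: 12.4
position: [532.7, -356.2, 248.8]
ee_rot: [0.669, -0.66, 0.249, 0.237]
contact_force: [0.3, 1.1, -0.9]
gripper_width: 18.2
grasp_force: 59.1
```

Request:
drive_tool(deltas=[[[0, 0, 0], [0, -6, 0]], [[0, 0, 0], [0, -7, 0]], [[0, 0, 0], [0, -7, 0]], [[0, 0, 0], [0, -7, 0]], [[0, 0, 0], [0, -7, 0]], [[0, 0, 0], [0, -7, 0]], [[0, 0, 0], [0, -7, 0]], [[0, 0, 0], [0, -7, 0]], [[0, 0, 0], [0, -7, 0]], [[0, 0, 0], [0, -7, 0]], [[0, 0, 0], [0, 0, 0]]])

```text
clock: 13.5
position: [529.4, -359.1, 239.3]
ee_rot: [0.688, -0.681, -0.18, -0.176]
contact_force: [0.6, 0.1, -2.3]
gripper_width: 17.9
grasp_force: 59.0
```

Run:
```python
from h import *
s=arm.read_state();print(s['joints'].round(2),s['position'],s['gripper_width']);plan(*place(4,75))
```

```text
[-0.56  0.59  0.43 -0.43 -1.69  0.58] [ 529.37412294 -359.12924529  239.34756622] 17.851167419094146
shift [-36.26 -13.63  26.08] | turn [  1.13 -20.53   1.2 ] | shift if after turn [-25.04 -12.35  37.44]
```

Request:
drive_tool(deltas=[[[0, 0, 0], [0.3, -4.2, 0.3]], [[0, 0, 0], [0.3, -4.2, 0.3]], [[0, 0, 0], [0.3, -4.1, 0.3]], [[0, 0, 0], [0.2, -4, 0.3]], [[0, 0, 0], [0, -4, 0]], [[0, 0, 0], [0, 0, 0]]])

```text
clock: 14.1
position: [529.8, -357.1, 240.8]
ee_rot: [-0.638, 0.646, 0.294, 0.298]
contact_force: [-0.2, 0.6, -2.9]
gripper_width: 17.9
grasp_force: 59.0
```

Request:
drive_tool(deltas=[[[-2, -1, 3], [0, 0, 0]], [[-2, -1, 3], [0, 0, 0]], [[-2, -1, 3], [0, 0, 0]], [[-2, -1, 3], [0, 0, 0]], [[-2, -1, 3], [0, 0, 0]], [[-2, -1, 3], [0, 0, 0]], [[-2, -1, 3], [0, 0, 0]], [[-2, -1, 3], [0, 0, 0]], [[-2, -1, 3], [0, 0, 0]], [[-2, -1, 3], [0, 0, 0]], [[0, 0, 0], [0, 0, 0]]])

```text
clock: 15.2
position: [634.2, 5.5, 200.9]
ee_rot: [-0.641, 0.644, 0.293, 0.298]
contact_force: [-0.5, -0.9, -0.9]
gripper_width: 17.7
grasp_force: 59.0
```

Run:
```python
from h import *
s=arm.read_state();print(s['joints'].round(2),s['position'],s['gripper_width']);plan(*place(4,75))
```

```text
[-0.18  0.56  0.24 -0.85 -1.49  0.36] [634.15593384   5.52255811 200.9221672 ] 17.749923536821886
shift [-4.29 -2.59  6.96] | turn [ 0.3  -0.36  0.7 ] | shift if after turn [-4.28 -2.5   7.  ]
```

Request:
drive_tool(deltas=[[[-1.4, -0.85, 2.35], [0.3, 0, 0.7]], [[-1.4, -0.85, 2.3], [0, 0, 0]], [[-1.4, -0.85, 2.3], [0, 0, 0]], [[0, 0, 0], [0, 0, 0]], [[0, 0, 0], [0, 0, 0]]])

```text
clock: 15.7
position: [661.1, 80.1, 187.6]
ee_rot: [-0.636, 0.65, 0.292, 0.298]
contact_force: [-0.1, 0.3, -1.0]
gripper_width: 17.9
grasp_force: 59.0
```

Run:
```python
from h import *
plan(*place(4,75));print(tubes(snap('top'))[:9])
s=snap('scene'); t=snap('top')
q=[w2px(D,[660.6,91.6,140]) for D in (s,t)]
o=[]
for D,(u,v) in zip((s,t),q):
    u,v=int(u),int(v); o.append(cv2.resize(D['img'][max(v-60,0):v+60,u-60:u+60],(400,400),interpolation=cv2.INTER_CUBIC))
cv2.imwrite('pics/p4.png',cv2.cvtColor(np.hstack(o),cv2.COLOR_RGB2BGR))
```

```text
shift [-0.44  0.07  0.41] | turn [-0.17 -0.47 -0.14] | shift if after turn [-0.44  0.06  0.42]
[(array([479.6,  78.1]), np.float64(103.5), np.float64(83.0), np.float64(21.0), (323, 237)), (array([408.3, 462.4]), np.float64(113.0), np.float64(86.0), np.float64(24.0), (170, 269)), (array([378.2, 114.7]), np.float64(86.0), np.float64(128.0), np.float64(28.0), (309, 277)), (array([155. , 864.3]), np.float64(179.7), np.float64(120.0), np.float64(47.0), (10, 376)), (array([ 130.8, -677.6]), np.float64(88.2), np.float64(61.0), np.float64(20.0), (627, 367)), (array([ -79.7, -106.6]), np.float64(12.300000000000011), np.float64(95.0), np.float64(27.0), (404, 460))]
```

View pics/p4.png

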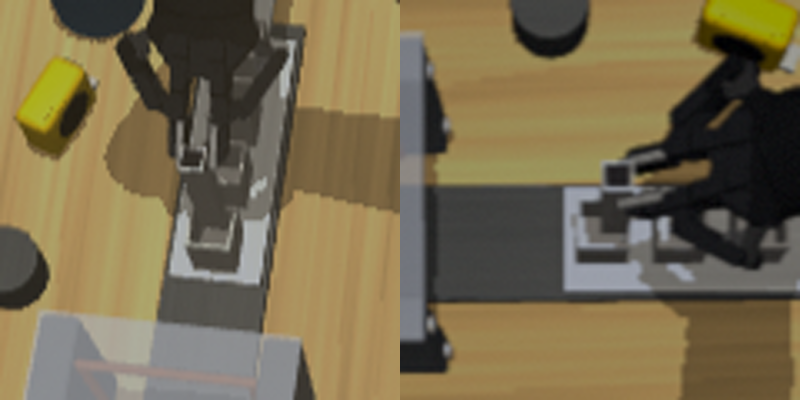

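Run:
```python
from h import *
import pickle
D=pickle.load(open('d0.pkl','rb'))
for n,(x,y) in (('scene',(191,157)),('top',(217,174))):
    d=D[n];u,v=w2px(d,[660.6,91.6,140]);u=int(u)-60+x*.3;v=max(int(v)-60,0)+y*.3
    print(n,u,v,px2w(d,u,v,218))
p,r=place(4,75); q,u=json.load(open('held.json')); s=arm.read_state(); rr=R.from_quat(s['ee_rot'])
print(s['position']+rr.apply(np.array(q)+60*np.array(u)), rr.apply(u))
plan(*place(4,20))
```

```text
scene 237.3 214.1 [660.06013891  84.69810035 218.        ]
top 321.1 146.2 [661.05294379  83.5368699  218.        ]
[661.71336512  84.31731236 217.6505629 ] [-3.66098912e-04  7.27252339e-03  9.99973488e-01]
shift [3.66 0.12 4.13] | turn [-0.3  -0.42 -0.22] | shift if after turn [3.69 0.11 4.11]
```

Request:
drive_tool(deltas=[[[-0.45, 0.1, 0.45], [0, 0, 0]], [[0, 0, 0], [0, 0, 0]], [[1, 0, 0.84], [0, 0, 0]], [[1.1, 0, 0.9], [0, 0, 0]], [[1.1, 0, 0.9], [0, 0, 0]], [[1, 0, 0.85], [0, 0, 0]], [[0, 0, 0], [0, 0, 0]], [[0, 0, 0], [0, 0, 0]]])

```text
clock: 16.65
position: [660.9, 85.1, 132.8]
ee_rot: [-0.635, 0.65, 0.293, 0.298]
contact_force: [-0.1, 0.3, -0.7]
gripper_width: 18.2
grasp_force: 59.0
```

Run:
```python
from h import *
plan(*place(4,20));plan(*place(4,0))
```

```text
shift [-0.11  0.04  0.05] | turn [-0.21 -0.34 -0.28] | shift if after turn [-0.11  0.03  0.05]
shift [1.41 0.03 1.35] | turn [-0.21 -0.34 -0.28] | shift if after turn [1.42 0.03 1.34]
```

Inserting with no contact. Down the last 20 mm.

Request:
drive_tool(deltas=[[[0.6, 0, 0.6], [0, 0, 0]], [[0.5, 0, 0.5], [0, 0, 0]], [[0.3, 0, 0.2], [0, 0, 0]], [[0.15, 0, 0.13], [0, 0, 0]], [[0, 0, 0], [0, 0, 0]]])

```text
clock: 17.15
position: [660.9, 86.0, 113.5]
ee_rot: [-0.635, 0.649, 0.292, 0.299]
contact_force: [-1.0, -0.6, 3.5]
gripper_width: 18.0
grasp_force: 59.4
```

Request:
drive_tool(deltas=[[[0, 0, 0], [0, 0, 0]], [[0, 0, 0], [0, 0, 0]], [[0, 0, 0], [0, 0, 0]], [[0, 0, -1.5], [0, 0, 0]], [[0, 0, -3], [0, 0, 0]], [[0, 0, -4], [0, 0, 0]], [[-3, 0, -3], [0, 0, 0]], [[-3, 0, -3], [0, 0, 0]], [[0, 0, 0], [0, 0, 0]]], claw=6)

```text
clock: 18.05
position: [661.8, 12.5, 261.1]
ee_rot: [-0.637, 0.649, 0.286, 0.302]
contact_force: [0.8, 0.6, 0.6]
gripper_width: 60.3
grasp_force: 0.0
```

Run:
```python
from h import *
s=snap('scene'); t=snap('top')
q=[w2px(D,[660.6,91.6,140]) for D in (s,t)]
o=[]
for D,(u,v) in zip((s,t),q):
    u,v=int(u),int(v); o.append(cv2.resize(D['img'][max(v-60,0):v+60,u-60:u+60],(400,400),interpolation=cv2.INTER_CUBIC))
cv2.imwrite('pics/p4b.png',cv2.cvtColor(np.hstack(o),cv2.COLOR_RGB2BGR))
for k in (3,2,1):
  p,a=pick(k,130); plan(p,pickR(a)); plan(p,down(a+90))
print(tubes(t)[:5],tubes(s)[:5])
```

```text
shift [23.16 13.69 -7.86] | turn [ 1.42 88.52 20.47] | shift if after turn [10.58  6.25 25.19]
shift [23.16 13.69 -7.86] | turn [ 7.76 48.93 17.44] | shift if after turn [24.3   6.25 12.5 ]
shift [14.   19.79  2.76] | turn [ -2.42  87.84 -26.68] | shift if after turn [-9.31 20.89  8.5 ]
shift [14.   19.79  2.76] | turn [-10.61  48.53 -22.57] | shift if after turn [-1.67 20.89 12.5 ]
shift [ 4.8  18.49 13.48] | turn [ -1.58  88.76 -16.32] | shift if after turn [-16.89  16.02   2.14]
shift [ 4.8  18.49 13.48] | turn [ -6.57  49.02 -13.77] | shift if after turn [-11.57  16.02  12.5 ]
[(array([484. ,  59.6]), np.float64(103.5), np.float64(121.0), np.float64(21.0), (330, 235)), (array([408.3, 462.4]), np.float64(113.0), np.float64(86.0), np.float64(24.0), (170, 269)), (array([376.5,  97.2]), np.float64(86.0), np.float64(163.0), np.float64(29.0), (316, 278)), (array([155. , 864.3]), np.float64(179.7), np.float64(120.0), np.float64(47.0), (10, 376)), (array([ 130.8, -677.6]), np.float64(88.2), np.float64(61.0), np.float64(20.0), (627, 367))] [(array([ 975.7, -553.7]), np.float64(90.6), np.float64(384.0), np.float64(60.0), (174, 48)), (array([ 138.3, -736. ]), np.float64(91.0), np.float64(149.0), np.float64(20.0), (434, 18)), (array([ -43.6, -808.1]), np.float64(0.0), np.float64(192.0), np.float64(49.0), (489, 4)), (array([ 507.5, -221.3]), np.float64(70.2), np.float64(119.0), np.float64(20.0), (308, 149)), (array([484. ,  60.2]), np.float64(103.3), np.float64(121.0), np.float64(20.0), (308, 237))]
```

View pics/p4b.png

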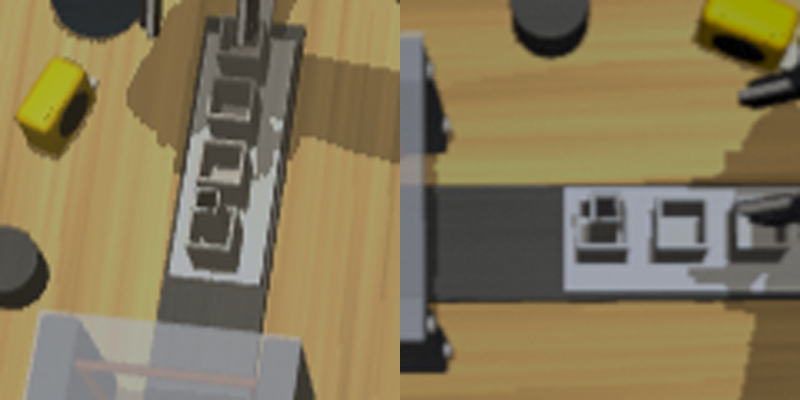

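Tube 4 stands in socket 4, with its top at crop pixel (600,207) inside the rim. Next is tube 3.

Request:
drive_tool(deltas=[[[0, 0, 0], [0.09, 5.53, 1.28]], [[0, 0, 0], [0.09, 5.53, 1.28]], [[0, 0, 0], [0.09, 5.53, 1.28]], [[0, 0, 0], [0.09, 5.53, 1.28]], [[0, 0, 0], [0.09, 5.53, 1.28]], [[0, 0, 0], [0.09, 5.53, 1.28]], [[0, 0, 0], [0.09, 5.53, 1.28]], [[0, 0, 0], [0.09, 5.53, 1.28]]])

```text
clock: 18.95
position: [658.9, 14.7, 251.6]
ee_rot: [-0.637, 0.769, 0.052, 0.007]
contact_force: [-0.4, -0.5, -0.5]
gripper_width: 60.3
grasp_force: 0.0
```

Request:
drive_tool(deltas=[[[0, 0, 0], [0.09, 5.53, 1.28]], [[0, 0, 0], [0.09, 5.53, 1.28]], [[0, 0, 0], [0.09, 5.53, 1.28]], [[0, 0, 0], [0.09, 5.53, 1.28]], [[0, 0, 0], [0.09, 5.53, 1.28]], [[0, 0, 0], [0.09, 5.53, 1.28]], [[0, 0, 0], [0.09, 5.53, 1.28]], [[0, 0, 0], [0.09, 5.53, 1.28]], [[0, 0, 0], [0, 0, 0]]])

```text
clock: 19.85
position: [658.6, 16.0, 247.9]
ee_rot: [-0.542, 0.767, -0.194, -0.285]
contact_force: [-0.2, -0.3, -1.2]
gripper_width: 60.2
grasp_force: 0.0
```

Run:
```python
from h import *
p,a=pick(3,70); plan(p,pickR(a))
```

```text
shift [ 7.06  5.94 29.43] | turn [ 0.39 -0.35  0.53] | shift if after turn [ 7.3   6.08 29.35]
```

Request:
drive_tool(deltas=[[[0.9, 0.76, 3.67], [0.4, -0.4, 0.5]], [[0.9, 0.76, 3.67], [0, 0, 0]], [[0.9, 0.76, 3.67], [0, 0, 0]], [[0.9, 0.76, 3.67], [0, 0, 0]], [[0.9, 0.76, 3.67], [0, 0, 0]], [[0.9, 0.76, 3.67], [0, 0, 0]], [[0.9, 0.76, 3.67], [0, 0, 0]], [[0.95, 0.76, 3.66], [0, 0, 0]], [[0, 0, 0], [0, 0, 0]], [[0, 0, 0], [0, 0, 0]]])

```text
clock: 20.85
position: [519.5, -194.2, 72.5]
ee_rot: [-0.538, 0.772, -0.196, -0.276]
contact_force: [0.9, -0.5, -0.0]
gripper_width: 59.8
grasp_force: 0.0
```

Run:
```python
from h import *
p,a=pick(3,12); plan(p,pickR(a))
```

```text
shift [-3.88  0.19  4.64] | turn [-0.14  0.45 -0.38] | shift if after turn [-3.92  0.15  4.61]
```

Request:
drive_tool(deltas=[[[-1, 0.15, 1.2], [0, 0.4, -0.3]], [[-1, 0, 1.2], [0, 0, 0]], [[-1, 0, 1.2], [0, 0, 0]], [[-0.9, 0, 1], [0, 0, 0]], [[0, 0, 0], [0, 0, 0]]])

```text
clock: 21.35
position: [518.6, -192.1, 10.5]
ee_rot: [-0.541, 0.768, -0.197, -0.28]
contact_force: [-0.4, -0.6, 0.5]
gripper_width: 60.0
grasp_force: 0.0
```

Request:
drive_tool(deltas=[[[0, 0, 0], [0, 0, 0]], [[0, 0, 0], [0, 0, 0]], [[0, 0, 0], [0, 0, 0]], [[0, 0, 0], [0, 0, 0]], [[0, 0, 0], [0, 0, 0]], [[0, 0, 0], [0, 0, 0]]], claw=1.0)

```text
clock: 21.95
position: [519.6, -192.1, 12.9]
ee_rot: [-0.54, 0.769, -0.199, -0.278]
contact_force: [-0.3, 3.1, 4.7]
gripper_width: 18.6
grasp_force: 60.4
```

Run:
```python
from h import *
held(3)
```

```text
tube in tool [22.4  1.  22.5] u [-0.766 -0.003 -0.643]
```

Request:
drive_tool(deltas=[[[1, 0, -1.2], [0, 0, 0]], [[2.36, 0, -2.81], [0, 0, 0]], [[2.36, 0, -2.81], [0, 0, 0]], [[2.36, 0, -2.81], [0, 0, 0]], [[2.36, 0, -2.81], [0, 0, 0]], [[2.36, 0, -2.81], [0, 0, 0]], [[2, 0, -2.4], [0, 0, 0]], [[0, 0, 0], [0, 0, 0]]])

```text
clock: 22.75
position: [520.1, -191.6, 245.9]
ee_rot: [-0.54, 0.77, -0.2, -0.275]
contact_force: [0.4, -0.3, -2.0]
gripper_width: 18.5
grasp_force: 59.7
```

Run:
```python
from h import *
plan(*place(3,75))
```

```text
shift [-23.35  -5.55 -12.01] | turn [ -2.36 -88.99 -20.65] | shift if after turn [-10.1  -13.53  20.86]
```

Request:
drive_tool(deltas=[[[0, 0, 0], [-0.15, -5.56, -1.29]], [[0, 0, 0], [-0.15, -5.56, -1.29]], [[0, 0, 0], [-0.15, -5.56, -1.29]], [[0, 0, 0], [-0.15, -5.56, -1.29]], [[0, 0, 0], [-0.15, -5.56, -1.29]], [[0, 0, 0], [-0.15, -5.56, -1.29]], [[0, 0, 0], [-0.15, -5.56, -1.29]], [[0, 0, 0], [-0.15, -5.56, -1.29]]])

```text
clock: 23.55
position: [517.7, -191.5, 241.0]
ee_rot: [-0.637, 0.769, 0.056, 0.012]
contact_force: [0.4, 0.1, -1.3]
gripper_width: 18.1
grasp_force: 59.5
```

Request:
drive_tool(deltas=[[[0, 0, 0], [-0.15, -5.56, -1.29]], [[0, 0, 0], [-0.15, -5.56, -1.29]], [[0, 0, 0], [-0.15, -5.56, -1.29]], [[0, 0, 0], [-0.15, -5.56, -1.29]], [[0, 0, 0], [-0.15, -5.56, -1.29]], [[0, 0, 0], [-0.15, -5.56, -1.29]], [[0, 0, 0], [-0.15, -5.56, -1.29]], [[0, 0, 0], [-0.15, -5.56, -1.29]], [[0, 0, 0], [0, 0, 0]], [[0, 0, 0], [0, 0, 0]]])

```text
clock: 24.55
position: [518.0, -192.3, 240.8]
ee_rot: [-0.633, 0.649, 0.298, 0.298]
contact_force: [-0.4, -0.6, -1.4]
gripper_width: 18.3
grasp_force: 59.6
```

Run:
```python
from h import *
plan(*place(3,75));print(arm.read_state()['gripper_width'])
```

```text
shift [-10.76 -13.75  20.47] | turn [ 0.35 -0.17 -0.66] | shift if after turn [-10.54 -13.74  20.59]
18.260826144788815
```

Request:
drive_tool(deltas=[[[-1.32, -1.72, 2.57], [0.3, 0, -0.6]], [[-1.32, -1.72, 2.57], [0, 0, 0]], [[-1.32, -1.72, 2.57], [0, 0, 0]], [[-1.32, -1.72, 2.57], [0, 0, 0]], [[-1.32, -1.72, 2.57], [0, 0, 0]], [[-1.32, -1.72, 2.57], [0, 0, 0]], [[-1.32, -1.72, 2.57], [0, 0, 0]], [[-1.3, -1.72, 2.57], [0, 0, 0]], [[0, 0, 0], [0, 0, 0]], [[0, 0, 0], [0, 0, 0]]])

```text
clock: 25.55
position: [659.2, 32.7, 191.3]
ee_rot: [-0.638, 0.645, 0.294, 0.301]
contact_force: [-1.0, -0.5, -1.7]
gripper_width: 18.3
grasp_force: 59.5
```

```bash
cat >> h.py <<'E'
def chk(i,fn):
    s=snap('scene'); t=snap('top'); c=CUP[i]; o=[]
    for D in (s,t):
        u,v=map(int,w2px(D,[c[0],c[1],140])); v=max(v,60); o.append(cv2.resize(D['img'][v-60:v+60,u-60:u+60],(400,400),interpolation=cv2.INTER_CUBIC))
    cv2.imwrite('pics/'+fn,cv2.cvtColor(np.hstack(o),cv2.COLOR_RGB2BGR))
E
python3 - <<'E'
from h import *
plan(*place(3,75));plan(*place(3,20));chk(3,'p3.png')
E
```

```text
shift [ 0.25 -0.03 -0.04] | turn [ 0.14 -0.23  0.29] | shift if after turn [ 0.25 -0.03 -0.04]
shift [ 4.45 -0.    3.52] | turn [ 0.14 -0.23  0.29] | shift if after turn [ 4.47 -0.02  3.5 ]
```

View pics/p3.png

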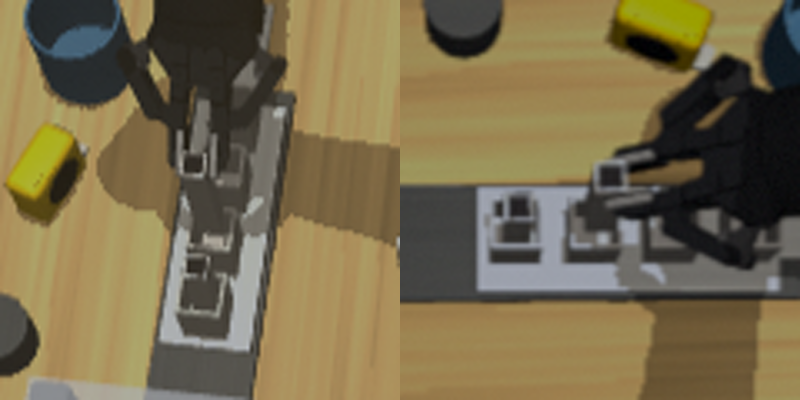

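Tube 3 hangs upright over socket 3, with its top at (193,163) and (611,176) in the crop.

Request:
drive_tool(deltas=[[[0.3, 0, 0], [0, 0, 0.2]], [[1.05, 0, 0.88], [0, 0, 0]], [[1.05, 0, 0.88], [0, 0, 0]], [[1.05, 0, 0.88], [0, 0, 0]], [[1.0, 0, 0.88], [0, 0, 0]], [[0, 0, 0], [0, 0, 0]], [[0, 0, 0], [0, 0, 0]]])

```text
clock: 26.35
position: [659.7, 29.1, 133.4]
ee_rot: [-0.636, 0.647, 0.295, 0.301]
contact_force: [0.4, 0.1, -1.5]
gripper_width: 18.1
grasp_force: 59.6
```

Run:
```python
from h import *
plan(*place(3,20));plan(*place(3,0)); print(place(3,0)[0])
```

```text
shift [-0.19  0.02  0.05] | turn [ 0.07 -0.13 -0.1 ] | shift if after turn [-0.19  0.02  0.05]
shift [1.34 0.03 1.33] | turn [ 0.07 -0.13 -0.1 ] | shift if after turn [1.34 0.03 1.33]
[659.48039911  30.73679061 114.62189565]
```

Request:
drive_tool(deltas=[[[0.5, 0, 0.55], [0, 0, 0]], [[0.5, 0, 0.5], [0, 0, 0]], [[0.3, 0, 0.25], [0, 0, 0]], [[0.16, 0, 0.14], [0, 0, 0]], [[0, 0, 0], [0, 0, 0]]])

```text
clock: 26.85
position: [659.7, 30.9, 114.3]
ee_rot: [-0.636, 0.646, 0.295, 0.302]
contact_force: [-1.4, 0.4, 0.6]
gripper_width: 18.4
grasp_force: 59.8
```

Request:
drive_tool(deltas=[[[0, 0, 0], [0, 0, 0]], [[0, 0, 0], [0, 0, 0]], [[0, 0, 0], [0, 0, 0]], [[0, 0, -1.5], [0, 0, 0]], [[0, 0, -3], [0, 0, 0]], [[0, 0, -4], [0, 0, 0]], [[-3, 0, -3], [0, 0, 0]], [[-3, 0, -3], [0, 0, 0]], [[0, 0, 0], [0, 0, 0]]], claw=6)

```text
clock: 27.75
position: [660.4, -44.2, 261.7]
ee_rot: [-0.638, 0.645, 0.288, 0.305]
contact_force: [-0.8, -0.4, 0.3]
gripper_width: 59.8
grasp_force: 0.0
```

Run:
```python
from h import *
p,a=pick(2,70); plan(p,pickR(a)); chk(3,'p3b.png')
for c in('top','scene'):
  d=snap(c); print([t for t in tubes(d) if 400<t[0][0]<560])
```

```text
shift [15.05 20.28 11.35] | turn [ -3.28  87.94 -26.27] | shift if after turn [-17.72  18.7   10.15]
[(array([484. ,  59.6]), np.float64(103.5), np.float64(121.0), np.float64(21.0), (330, 235)), (array([408.3, 462.4]), np.float64(113.0), np.float64(86.0), np.float64(24.0), (170, 269))]
[(array([483.9,  60.5]), np.float64(103.3), np.float64(120.0), np.float64(20.0), (308, 237)), (array([408. , 460.1]), np.float64(113.5), np.float64(87.0), np.float64(24.0), (323, 382))]
```

View pics/p3b.png

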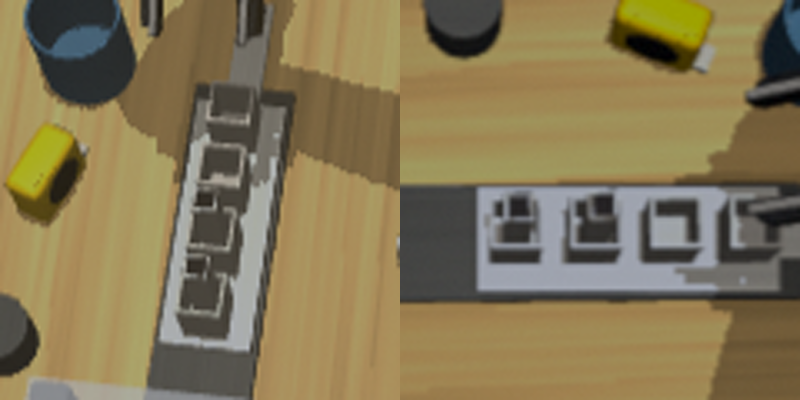

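Tube 3 stands in socket 3, with its top at (603,206). Next is tube 2 into socket 2.

Request:
drive_tool(deltas=[[[0, 0, 0], [-0.2, 5.5, -1.64]], [[0, 0, 0], [-0.2, 5.5, -1.64]], [[0, 0, 0], [-0.2, 5.5, -1.64]], [[0, 0, 0], [-0.2, 5.5, -1.64]], [[0, 0, 0], [-0.2, 5.5, -1.64]], [[0, 0, 0], [-0.2, 5.5, -1.64]], [[0, 0, 0], [-0.2, 5.5, -1.64]], [[0, 0, 0], [-0.2, 5.5, -1.64]]])

```text
clock: 28.75
position: [658.0, -41.2, 251.9]
ee_rot: [0.772, -0.633, -0.008, -0.058]
contact_force: [0.1, -0.2, -0.6]
gripper_width: 60.1
grasp_force: 0.0
```

Request:
drive_tool(deltas=[[[0, 0, 0], [-0.2, 5.5, -1.64]], [[0, 0, 0], [-0.2, 5.5, -1.64]], [[0, 0, 0], [-0.2, 5.5, -1.64]], [[0, 0, 0], [-0.2, 5.5, -1.64]], [[0, 0, 0], [-0.2, 5.5, -1.64]], [[0, 0, 0], [-0.2, 5.5, -1.64]], [[0, 0, 0], [-0.2, 5.5, -1.64]], [[0, 0, 0], [-0.2, 5.5, -1.64]], [[0, 0, 0], [0, 0, 0]]])

```text
clock: 29.65
position: [656.4, -41.0, 249.2]
ee_rot: [0.787, -0.517, 0.277, 0.194]
contact_force: [-1.2, -0.9, -0.6]
gripper_width: 60.0
grasp_force: 0.0
```

Run:
```python
from h import *
p,a=pick(2,70); plan(p,pickR(a))
```

```text
shift [-16.77  18.07   9.87] | turn [0.74 0.5  0.88] | shift if after turn [-16.58  18.45   9.49]
```

Request:
drive_tool(deltas=[[[0, 0, 0], [0.7, 0.5, 0.9]], [[-2.37, 2.63, 1.35], [0, 0, 0]], [[-2.37, 2.63, 1.35], [0, 0, 0]], [[-2.37, 2.63, 1.35], [0, 0, 0]], [[-2.37, 2.63, 1.35], [0, 0, 0]], [[-2.37, 2.63, 1.35], [0, 0, 0]], [[-2.37, 2.63, 1.35], [0, 0, 0]], [[-2.37, 2.65, 1.37], [0, 0, 0]], [[0, 0, 0], [0, 0, 0]], [[0, 0, 0], [0, 0, 0]]])

```text
clock: 30.65
position: [467.5, -49.7, 74.0]
ee_rot: [0.78, -0.524, 0.285, 0.188]
contact_force: [0.4, 0.2, -0.1]
gripper_width: 60.0
grasp_force: 0.0
```

Run:
```python
from h import *
p,a=pick(2,12); plan(p,pickR(a))
```

```text
shift [-4.04  0.74  4.7 ] | turn [ 0.04  0.11 -0.53] | shift if after turn [-4.05  0.7   4.69]
```

Request:
drive_tool(deltas=[[[-1, 0.7, 1.2], [0, 0, -0.5]], [[-1, 0, 1.2], [0, 0, 0]], [[-1, 0, 1.2], [0, 0, 0]], [[-1, 0, 1.05], [0, 0, 0]], [[0, 0, 0], [0, 0, 0]]])

```text
clock: 31.15
position: [477.9, -45.2, 17.6]
ee_rot: [0.782, -0.523, 0.278, 0.195]
contact_force: [-0.4, -0.3, -0.7]
gripper_width: 60.0
grasp_force: 0.0
```

Request:
drive_tool(deltas=[[[0, 0, 0], [0, 0, 0]], [[0, 0, 0], [0, 0, 0]], [[0, 0, 0], [0, 0, 0]], [[0, 0, 0], [0, 0, 0]], [[0, 0, 0], [0, 0, 0]], [[0, 0, 0], [0, 0, 0]]], claw=1.0)

```text
clock: 31.75
position: [478.2, -44.6, 19.4]
ee_rot: [0.782, -0.522, 0.28, 0.193]
contact_force: [-2.3, 1.3, 7.1]
gripper_width: 17.1
grasp_force: 55.3
```

Run:
```python
from h import *
held(2)
```

```text
tube in tool [16.8 18.5 26.5] u [-0.769  0.009 -0.64 ]
```

Request:
drive_tool(deltas=[[[1, 0, -1.2], [0, 0, 0]], [[2.36, 0, -2.81], [0, 0, 0]], [[2.36, 0, -2.81], [0, 0, 0]], [[2.36, 0, -2.81], [0, 0, 0]], [[2.36, 0, -2.81], [0, 0, 0]], [[2.36, 0, -2.81], [0, 0, 0]], [[2, 0, -2.4], [0, 0, 0]], [[0, 0, 0], [0, 0, 0]]])

```text
clock: 32.55
position: [482.7, -42.7, 252.4]
ee_rot: [0.782, -0.523, 0.281, 0.189]
contact_force: [0.7, 0.7, -1.6]
gripper_width: 17.3
grasp_force: 55.1
```

Run:
```python
from h import *
plan(*place(2,75))
```

```text
shift [  0.46 -16.61   8.71] | turn [  1.97 -88.52  25.87] | shift if after turn [  4.09 -17.64   4.94]
```

The arm missed its pose here by 18 mm, probably at a joint limit, but something is held. I'll look before going on.

Run:
```python
from h import *
S=arm.read_state();print(S['joints'].round(2),S['position'])
s=snap('scene'); t=snap('top'); o=[]
for D in (s,t):
    u,v=map(int,w2px(D,S['position'])); o.append(cv2.resize(D['img'][v-60:v+60,u-60:u+60],(400,400),interpolation=cv2.INTER_CUBIC))
cv2.imwrite('pics/g2.png',cv2.cvtColor(np.hstack(o),cv2.COLOR_RGB2BGR))
```

```text
[ 0.57  0.09 -0.76  0.81 -1.04 -0.72] [482.67849609 -42.72018153 252.40874298]
```

View pics/g2.png

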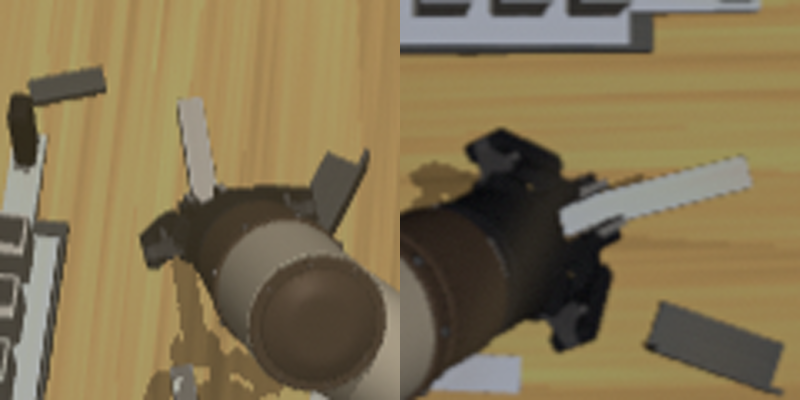

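```bash
cat >> h.py <<'E'
def tri(ds,uvs):
    A=np.zeros((3,3));b=np.zeros(3)
    for d,(u,v) in zip(ds,uvs):
        r=R.from_quat(d['orientation']).apply([(u-d['cx'])/d['fx'],(v-d['cy'])/d['fy'],1]); r/=np.linalg.norm(r)
        M=np.eye(3)-np.outer(r,r);A+=M;b+=M@d['eye']
    return np.linalg.solve(A,b)
E
python3 - <<'E'
from h import *
import pickle
D=pickle.load(open('d0.pkl','rb')); P=arm.read_state()['position']; P=np.array([482.68,-42.72,252.41])
uv={}
for n,pts in (('scene',[(190,100)]),('top',[(745,172),(568,220)])):
    u,v=map(int,w2px(D[n],P)); uv[n]=[(u-60+(x%400)*.3,v-60+y*.3) for x,y in pts]
print('free end',tri([D['scene'],D['top']],[uv['scene'][0],uv['top'][0]]))
q,u=json.load(open('held.json')); s=arm.read_state(); r=R.from_quat(s['ee_rot'])
for e in(-60,60):
    w=s['position']+r.apply(np.array(q)+e*np.array(u)); print(e,w,[w2px(D[n],w+[0,0,10]) for n in D])
print(uv, P)
E
```

```text
free end [ 499.67812741 -133.56419113  241.93214288]
-60 [ 515.0053407  -127.29098433  238.61415453] [(np.float64(302.05835305234666), np.float64(138.43881136864098)), (np.float64(428.052000438302), np.float64(211.6039527169138))]
60 [468.52453882 -16.65934414 239.03277773] [(np.float64(316.290385299927), np.float64(178.59473886442703)), (np.float64(374.13584188400483), np.float64(236.10705588267166))]
{'scene': [(308.0, 138.0)], 'top': [(430.5, 219.6), (377.4, 234.0)]} [482.68 -42.72 252.41]
```

Run:
```python
from h import *
import pickle
D=pickle.load(open('d0.pkl','rb'))
f=np.array([499.7,-133.6,242]); n=px2w(D['top'],377.4,234,250); n[2]=239; f[2]=239
print(n, np.linalg.norm(n-f))
d=(n-f)/np.linalg.norm(n-f); c=(n+f)/2
s=arm.read_state(); r=R.from_quat(s['ee_rot']); q=r.inv().apply(c-s['position']); u=r.inv().apply(d); print(q,u,np.degrees(np.arctan2(d[1],d[0])))
print('tool y',r.as_matrix()[:,1])
json.dump([list(q),list(u)],open('held.json','w')); plan(*place(2,90))
```

```text
[472.53897508 -23.21742725 239.        ] 113.6751232274195
[19.81903005  7.66568653 28.84117128] [-0.76152652 -0.14735125 -0.63116161] 103.823722543769
tool y [-0.92518056 -0.37939887  0.00987059]
shift [  2.03 -17.13   6.79] | turn [ 12.22 -86.76  24.69] | shift if after turn [  4.31 -17.23   5.33]
```

Request:
drive_tool(deltas=[[[0, 0, 0], [0.72, -5.1, 1.45]], [[0, 0, 0], [0.72, -5.1, 1.45]], [[0, 0, 0], [0.72, -5.1, 1.45]], [[0, 0, 0], [0.72, -5.1, 1.45]], [[0, 0, 0], [0.72, -5.1, 1.45]], [[0, 0, 0], [0.72, -5.1, 1.45]], [[0, 0, 0], [0.72, -5.1, 1.45]], [[0, 0, 0], [0.72, -5.1, 1.45]]])

```text
clock: 33.45
position: [479.6, -44.7, 246.7]
ee_rot: [0.783, -0.618, 0.03, -0.067]
contact_force: [-0.6, -0.7, -1.6]
gripper_width: 17.4
grasp_force: 55.1
```

Request:
drive_tool(deltas=[[[0, 0, 0], [0.72, -5.1, 1.45]], [[0, 0, 0], [0.72, -5.1, 1.45]], [[0, 0, 0], [0.72, -5.1, 1.45]], [[0, 0, 0], [0.72, -5.1, 1.45]], [[0, 0, 0], [0.72, -5.1, 1.45]], [[0, 0, 0], [0.72, -5.1, 1.45]], [[0, 0, 0], [0.72, -5.1, 1.45]], [[0, 0, 0], [0.72, -5.1, 1.45]], [[0, 0, 0], [0.72, -5.1, 1.45]], [[0, 0, 0], [0, 0, 0]], [[0, 0, 0], [0, 0, 0]]])

```text
clock: 34.55
position: [480.3, -45.3, 247.0]
ee_rot: [0.655, -0.624, -0.249, -0.347]
contact_force: [-0.7, 0.2, -1.2]
gripper_width: 17.5
grasp_force: 55.4
```

Run:
```python
from h import *
plan(*place(2,90))
```

```text
shift [  4.05 -17.3    5.29] | turn [ 0.12 -0.26 -0.2 ] | shift if after turn [  4.14 -17.27   5.31]
```

Request:
drive_tool(deltas=[[[0.68, -2.88, 0.88], [0, 0, 0]], [[0.68, -2.88, 0.88], [0, 0, 0]], [[0.68, -2.88, 0.88], [0, 0, 0]], [[0.68, -2.88, 0.88], [0, 0, 0]], [[0.68, -2.88, 0.88], [0, 0, 0]], [[0.7, -2.88, 0.88], [0, 0, 0]], [[0, 0, 0], [0, 0, 0]], [[0, 0, 0], [0, 0, 0]]])

```text
clock: 35.35
position: [661.2, -32.2, 209.1]
ee_rot: [0.656, -0.622, -0.249, -0.347]
contact_force: [-0.3, -0.2, -2.0]
gripper_width: 17.3
grasp_force: 55.8
```

Run:
```python
from h import *
import pickle
plan(*place(2,90))
S=arm.read_state();s=snap('scene'); t=snap('top'); o=[]
q,u=json.load(open('held.json')); r=R.from_quat(S['ee_rot'])
for D in (s,t):
    a,b=map(int,w2px(D,S['position']-np.array([0,0,40]))); print(a,b)
    o.append(cv2.resize(D['img'][b-45:b+45,a-45:a+45],(400,400),interpolation=cv2.INTER_CUBIC))
    for e in(-60,60):
        w=S['position']+r.apply(np.array(q)+e*np.array(u)); x,y=w2px(D,w); print(e,w.round(1),round((x-a+45)/.225),round((y-b+45)/.225))
cv2.imwrite('pics/h2.png',cv2.cvtColor(np.hstack(o),cv2.COLOR_RGB2BGR))
```

```text
shift [ 0.24  0.04 -0.03] | turn [ 0.19 -0.23  0.06] | shift if after turn [ 0.24  0.04 -0.04]
244 180
-60 [658.6 -23.  114.6] 215 252
60 [658.8 -22.5 234.6] 193 169
372 150
-60 [658.6 -23.  114.6] 171 231
60 [658.8 -22.5 234.6] 204 173
```

View pics/h2.png

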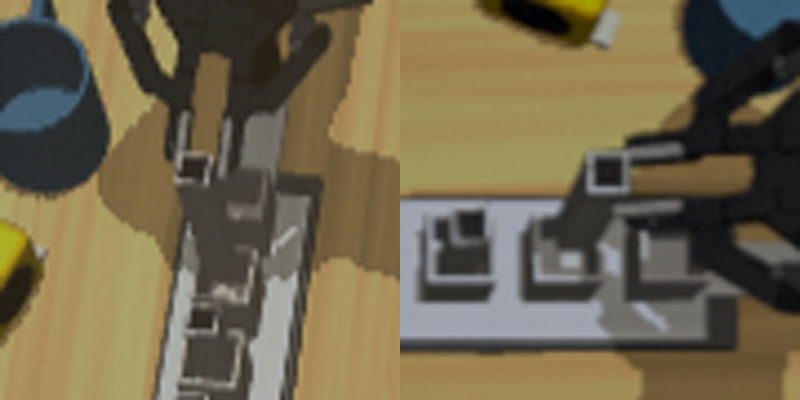

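The tube end is where predicted, at (193,167) in the scene crop and (208,173) in the top crop, so tube 2 is upright over socket 2. Lowering it.

Run:
```python
from h import *
plan(*place(2,90));plan(*place(2,20));plan(*place(2,0))
```

```text
shift [0.28 0.02 0.09] | turn [ 0.08 -0.22  0.07] | shift if after turn [0.28 0.02 0.09]
shift [5.6  1.05 4.53] | turn [ 0.08 -0.22  0.07] | shift if after turn [5.61 1.05 4.51]
shift [7.11 1.35 5.8 ] | turn [ 0.08 -0.22  0.07] | shift if after turn [7.14 1.35 5.77]
```

Request:
drive_tool(deltas=[[[0.28, 0.02, 0.09], [0, -0.2, 0]], [[0.9, 0.17, 0.74], [0, 0, 0]], [[0.9, 0.17, 0.74], [0, 0, 0]], [[0.9, 0.17, 0.74], [0, 0, 0]], [[0.9, 0.17, 0.74], [0, 0, 0]], [[0.9, 0.17, 0.74], [0, 0, 0]], [[0.82, 0.18, 0.74], [0, 0, 0]], [[0, 0, 0], [0, 0, 0]], [[0, 0, 0], [0, 0, 0]]])

```text
clock: 36.35
position: [661.8, -34.3, 136.5]
ee_rot: [0.655, -0.622, -0.25, -0.349]
contact_force: [-0.0, -0.9, -1.9]
gripper_width: 17.5
grasp_force: 55.8
```

Run:
```python
from h import *
plan(*place(2,20));plan(*place(2,0));print(place(2,0)[0])
```

```text
shift [-0.1   0.06 -0.04] | turn [0.05 0.02 0.  ] | shift if after turn [-0.1   0.06 -0.04]
shift [1.42 0.36 1.22] | turn [0.05 0.02 0.  ] | shift if after turn [1.42 0.36 1.22]
[661.02809517 -34.00404623 117.4257054 ]
```

Request:
drive_tool(deltas=[[[0.55, 0.16, 0.5], [0, 0, 0]], [[0.5, 0.1, 0.42], [0, 0, 0]], [[0.3, 0.08, 0.25], [0, 0, 0]], [[0.16, 0.04, 0.14], [0, 0, 0]], [[0, 0, 0], [0, 0, 0]]])

```text
clock: 36.85
position: [660.9, -33.8, 116.3]
ee_rot: [0.655, -0.622, -0.25, -0.349]
contact_force: [0.5, 0.4, -1.4]
gripper_width: 17.0
grasp_force: 55.9
```

Not on the floor yet. Creeping down.

Request:
drive_tool(deltas=[[[0.15, 0.03, 0.13], [0, 0, 0]], [[0, 0, 0], [0, 0, 0]]])

```text
clock: 37.05
position: [661.3, -33.7, 115.9]
ee_rot: [0.655, -0.621, -0.249, -0.35]
contact_force: [-0.5, 0.3, 3.7]
gripper_width: 17.4
grasp_force: 56.5
```

Request:
drive_tool(deltas=[[[0.15, 0.03, 0.13], [0, 0, 0]], [[0, 0, 0], [0, 0, 0]]])

```text
clock: 37.25
position: [661.6, -33.5, 115.8]
ee_rot: [0.656, -0.62, -0.249, -0.351]
contact_force: [-1.7, -1.2, 9.2]
gripper_width: 17.3
grasp_force: 57.4
```

Request:
drive_tool(deltas=[[[0, 0, 0], [0, 0, 0]], [[0, 0, 0], [0, 0, 0]], [[0, 0, 0], [0, 0, 0]], [[0, 0, -1.5], [0, 0, 0]], [[0, 0, -3], [0, 0, 0]], [[0, 0, -4], [0, 0, 0]], [[-3, 0, -3], [0, 0, 0]], [[-3, 0, -3], [0, 0, 0]], [[0, 0, 0], [0, 0, 0]]], claw=6)

```text
clock: 38.15
position: [640.7, -109.8, 257.7]
ee_rot: [0.658, -0.621, -0.243, -0.351]
contact_force: [1.0, 0.2, 0.4]
gripper_width: 60.3
grasp_force: 0.0
```

Run:
```python
from h import *
plan([484,60.1,120],down(193.4)); print(arm.read_state()['joints'].round(2)); chk(2,'p2b.png')
```

```text
shift [-2.31 17.96 19.89] | turn [-14.84  48.43  -9.43] | shift if after turn [-20.16  11.3   13.77]
[-0.36  0.55  0.36 -0.86 -1.61  0.48]
```

View pics/p2b.png

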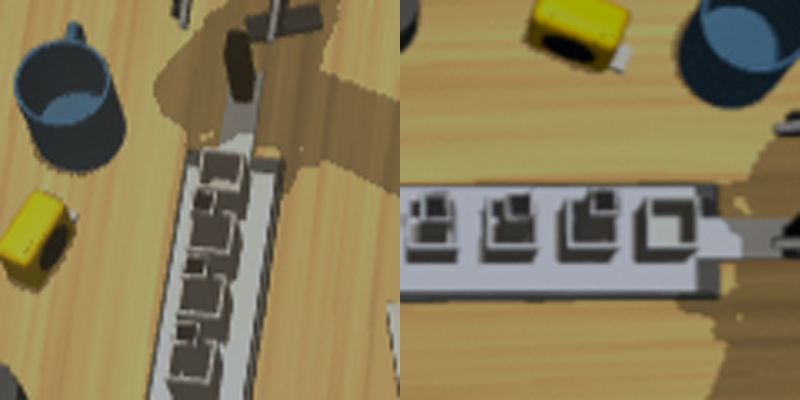

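Three tubes now stand in sockets 2–4, and socket 1 (665,223) is empty. Tube 1 lies too close in for a tilted grasp, so I'll first carry it with the tool upright to a better spot and then regrip it.

Request:
drive_tool(deltas=[[[0, 0, 0], [-1.65, 5.38, -1.05]], [[0, 0, 0], [-1.65, 5.38, -1.05]], [[0, 0, 0], [-1.65, 5.38, -1.05]], [[0, 0, 0], [-1.65, 5.38, -1.05]], [[0, 0, 0], [-1.65, 5.38, -1.05]], [[0, 0, 0], [-1.65, 5.38, -1.05]], [[0, 0, 0], [-1.65, 5.38, -1.05]], [[0, 0, 0], [-1.65, 5.38, -1.05]], [[0, 0, 0], [-1.65, 5.38, -1.05]], [[0, 0, 0], [0, 0, 0]]])

```text
clock: 39.25
position: [638.4, -104.5, 247.5]
ee_rot: [0.787, -0.617, -0.009, 0.003]
contact_force: [0.2, 0.1, 0.2]
gripper_width: 59.9
grasp_force: 0.0
```

Request:
drive_tool(deltas=[[[-2.88, 1.61, 1.7], [0, 0, 0]], [[-2.88, 1.61, 1.7], [0, 0, 0]], [[-2.88, 1.61, 1.7], [0, 0, 0]], [[-2.88, 1.61, 1.7], [0, 0, 0]], [[-2.88, 1.61, 1.7], [0, 0, 0]], [[-2.88, 1.61, 1.7], [0, 0, 0]], [[-2.88, 1.61, 1.7], [0, 0, 0]], [[0, 0, 0], [0, 0, 0]], [[0, 0, 0], [0, 0, 0]]])

```text
clock: 40.15
position: [480.8, 63.7, 133.5]
ee_rot: [0.785, -0.619, -0.008, 0.002]
contact_force: [1.0, 0.4, -0.1]
gripper_width: 60.1
grasp_force: 0.0
```

Run:
```python
from h import *
plan([484,60.1,6],down(193.4)); print(arm.read_state()['joints'].round(2))
```

```text
shift [ 0.55 -0.39 12.74] | turn [0.73 0.58 0.12] | shift if after turn [ 0.42 -0.23 12.75]
[ 0.46  0.26 -0.45 -0.02 -0.87 -0.21]
```

Request:
drive_tool(deltas=[[[0.42, -0.23, 2.5], [0.7, 0.6, 0.1]], [[0, 0, 3], [0, 0, 0]], [[0, 0, 3], [0, 0, 0]], [[0, 0, 2.5], [0, 0, 0]], [[0, 0, 1.7], [0, 0, 0]], [[0, 0, 0], [0, 0, 0]], [[0, 0, 0], [0, 0, 0]]])

```text
clock: 40.85
position: [485.2, 59.9, 7.2]
ee_rot: [0.784, -0.62, 0.001, -0.0]
contact_force: [-0.4, -0.3, 1.2]
gripper_width: 59.8
grasp_force: 0.0
```

Request:
drive_tool(deltas=[[[0, 0, 0], [0, 0, 0]], [[0, 0, 0], [0, 0, 0]], [[0, 0, 0], [0, 0, 0]], [[0, 0, 0], [0, 0, 0]], [[0, 0, 0], [0, 0, 0]], [[0, 0, 0], [0, 0, 0]]], claw=1.0)

```text
clock: 41.45
position: [484.8, 60.7, 8.2]
ee_rot: [0.785, -0.62, 0.001, -0.001]
contact_force: [0.2, -1.5, 6.2]
gripper_width: 18.4
grasp_force: 59.8
```

Request:
drive_tool(deltas=[[[0, 0, -1], [0, 0, 0]], [[0, 0, -2], [0, 0, 0]], [[0, 0, -3], [0, 0, 0]], [[0, 0, -2], [0, 0, 2]], [[0, 0, 0], [0, 0, 4]], [[0, 0, 0], [0, 0, 4]], [[0, 0, 0], [0, 0, 3.4]], [[0, 0, 0], [0, 0, 0]]])

```text
clock: 42.25
position: [483.6, 60.4, 87.4]
ee_rot: [0.707, -0.707, 0.0, -0.0]
contact_force: [-0.1, 0.7, -0.7]
gripper_width: 18.4
grasp_force: 59.0
```

Run:
```python
from h import *
plan([530,-200,90],down(180)); s=arm.read_state(); print(s['position'])
```

```text
shift [26.04 -4.63 -0.25] | turn [-0.07  0.01  0.  ] | shift if after turn [26.04 -4.64 -0.26]
[483.63095448  60.40822823  87.42725792]
```

Request:
drive_tool(deltas=[[[3.25, -0.58, 0], [0, 0, 0]], [[3.25, -0.58, 0], [0, 0, 0]], [[3.25, -0.58, 0], [0, 0, 0]], [[3.25, -0.58, 0], [0, 0, 0]], [[3.25, -0.58, 0], [0, 0, 0]], [[3.25, -0.58, 0], [0, 0, 0]], [[3.25, -0.58, 0], [0, 0, 0]], [[3.25, -0.58, 0], [0, 0, 0]], [[0, 0, 0], [0, 0, 0]], [[0, 0, 3], [0, 0, 0]], [[0, 0, 2.5], [0, 0, 0]], [[0, 0, 1], [0, 0, 0]]])

```text
clock: 43.45
position: [528.3, -198.9, 19.8]
ee_rot: [0.707, -0.707, -0.002, 0.001]
contact_force: [0.2, 0.1, -1.9]
gripper_width: 18.3
grasp_force: 59.0
```

Request:
drive_tool(deltas=[[[0, 0, 0.5], [0, 0, 0]], [[0, 0, 0.5], [0, 0, 0]], [[0, 0, 0.2], [0, 0, 0]], [[0, 0, 0], [0, 0, 0]]])

```text
clock: 43.85
position: [530.9, -199.5, 10.6]
ee_rot: [0.707, -0.707, 0.001, -0.001]
contact_force: [0.1, 0.1, -1.3]
gripper_width: 18.1
grasp_force: 59.0
```

Request:
drive_tool(deltas=[[[0, 0, 0.25], [0, 0, 0]], [[0, 0, 0], [0, 0, 0]]])

```text
clock: 44.05
position: [531.2, -199.7, 8.2]
ee_rot: [0.707, -0.707, 0.001, -0.001]
contact_force: [0.2, 1.3, -0.5]
gripper_width: 18.0
grasp_force: 59.2
```

Request:
drive_tool(deltas=[[[0, 0, 0], [0, 0, 0]], [[0, 0, 0], [0, 0, 0]], [[0, 0, 0], [0, 0, 0]], [[0, 0, -2], [0, 0, 0]], [[0, 0, -4], [0, 0, 0]], [[0, 0, -4], [0, 0, 0]], [[0, 0, -2], [0, 0, 0]]], claw=6)

```text
clock: 44.75
position: [531.9, -200.0, 131.4]
ee_rot: [0.707, -0.707, 0.003, -0.002]
contact_force: [0.8, 0.1, 0.5]
gripper_width: 60.2
grasp_force: 0.0
```

Request:
drive_tool(deltas=[[[0, 0, 0], [0, 5, 0]], [[0, 0, 0], [0, 5, 0]], [[0, 0, 0], [0, 5, 0]], [[0, 0, 0], [0, 5, 0]], [[0, 0, 0], [0, 5, 0]], [[0, 0, 0], [0, 5, 0]], [[0, 0, 0], [0, 5, 0]], [[0, 0, 0], [0, 5, 0]], [[0, 0, 0], [0, 0, 0]]])

```text
clock: 45.65
position: [529.5, -199.0, 126.2]
ee_rot: [0.666, -0.663, 0.242, 0.243]
contact_force: [-0.3, -0.4, 0.0]
gripper_width: 60.3
grasp_force: 0.0
```

Run:
```python
from h import *
for c in('top','scene'):
  d=snap(c); print([t for t in tubes(d,90) if 480<t[0][0]<570])
T[1]=((530.5,-199.5),90)
p,a=pick(1,60); plan(p,pickR(a));p,a=pick(1,12); plan(p,pickR(a))
```

```text
[(array([ 528.9, -235.7]), np.float64(88.5), np.float64(51.0), np.float64(20.0), (446, 214))]
[]
shift [-6.63 -0.02  3.24] | turn [-0.01  0.07 -0.02] | shift if after turn [-6.63 -0.03  3.23]
shift [-9.71 -0.02  6.92] | turn [-0.01  0.07 -0.02] | shift if after turn [-9.72 -0.03  6.91]
```

Request:
drive_tool(deltas=[[[-2.2, 0, 1.1], [0, 0, 0]], [[-2.2, 0, 1.1], [0, 0, 0]], [[-2.2, 0, 1.1], [0, 0, 0]], [[-1.1, 0, 1.2], [0, 0, 0]], [[-1, 0, 1.2], [0, 0, 0]], [[-1, 0, 1.2], [0, 0, 0]], [[0, 0, 0], [0, 0, 0]], [[0, 0, 0], [0, 0, 0]]])

```text
clock: 46.55
position: [530.9, -170.2, 13.0]
ee_rot: [-0.664, 0.665, -0.242, -0.241]
contact_force: [0.1, -0.1, 1.1]
gripper_width: 59.8
grasp_force: 0.0
```

```bash
sed -i 's/^PH=40/T[1]=((530.2,-200),90)\nPH=40/' h.py
python3 - <<'E'
from h import *
p,a=pick(1,12); plan(p,pickR(a)); print(arm.read_state()['position'])
E
```

```text
shift [-0.08  0.07  0.06] | turn [-0.04  0.01 -0.14] | shift if after turn [-0.08  0.07  0.06]
[ 530.92901169 -170.2013219    12.98522035]
```

Request:
drive_tool(deltas=[[[0, 0, 0], [0, 0, 0]], [[0, 0, 0], [0, 0, 0]], [[0, 0, 0], [0, 0, 0]], [[0, 0, 0], [0, 0, 0]], [[0, 0, 0], [0, 0, 0]], [[0, 0, 0], [0, 0, 0]]], claw=1.0)

```text
clock: 47.15
position: [531.1, -169.5, 13.3]
ee_rot: [-0.664, 0.664, -0.243, -0.241]
contact_force: [-1.0, 3.5, 6.0]
gripper_width: 18.3
grasp_force: 60.1
```

Run:
```python
from h import *
held(1)
```

```text
tube in tool [21.2  0.9 22.2] u [-0.765 -0.001 -0.644]
```

Request:
drive_tool(deltas=[[[1, 0, -1.2], [0, 0, 0]], [[2.36, 0, -2.81], [0, 0, 0]], [[2.36, 0, -2.81], [0, 0, 0]], [[2.36, 0, -2.81], [0, 0, 0]], [[2.36, 0, -2.81], [0, 0, 0]], [[2.36, 0, -2.81], [0, 0, 0]], [[2, 0, -2.4], [0, 0, 0]], [[0, 0, 0], [0, 0, 0]]])

```text
clock: 47.95
position: [532.1, -168.7, 246.4]
ee_rot: [-0.664, 0.666, -0.244, -0.238]
contact_force: [1.2, -0.1, -1.2]
gripper_width: 18.2
grasp_force: 59.4
```

Run:
```python
from h import *
plan(*place(1,80))
```

```text
shift [ -9.83 -12.49  -1.16] | turn [ -0.46 -89.79   1.22] | shift if after turn [ -1.43 -12.39   9.93]
```

Request:
drive_tool(deltas=[[[0, 0, 0], [0, -5.6, 0.08]], [[0, 0, 0], [0, -5.6, 0.08]], [[0, 0, 0], [0, -5.6, 0.08]], [[0, 0, 0], [0, -5.6, 0.08]], [[0, 0, 0], [0, -5.6, 0.08]], [[0, 0, 0], [0, -5.6, 0.08]], [[0, 0, 0], [0, -5.6, 0.08]], [[0, 0, 0], [0, -5.6, 0.08]]])

```text
clock: 48.75
position: [529.6, -169.1, 241.3]
ee_rot: [-0.703, 0.71, 0.03, 0.032]
contact_force: [-0.3, -0.5, -1.1]
gripper_width: 18.5
grasp_force: 59.2
```

Request:
drive_tool(deltas=[[[0, 0, 0], [0, -5.6, 0.08]], [[0, 0, 0], [0, -5.6, 0.08]], [[0, 0, 0], [0, -5.6, 0.08]], [[0, 0, 0], [0, -5.6, 0.08]], [[0, 0, 0], [0, -5.6, 0.08]], [[0, 0, 0], [0, -5.6, 0.08]], [[0, 0, 0], [0, -5.6, 0.08]], [[0, 0, 0], [0, -5.6, 0.08]], [[0, 0, 0], [0, 0, 0]], [[0, 0, 0], [0, 0, 0]]])

```text
clock: 49.75
position: [529.9, -170.0, 241.0]
ee_rot: [-0.635, 0.649, 0.294, 0.298]
contact_force: [-0.5, 0.5, -0.8]
gripper_width: 18.3
grasp_force: 59.3
```

Run:
```python
from h import *
plan(*place(1,80)); print(arm.read_state()['gripper_width'])
```

```text
shift [ -2.06 -12.59   9.67] | turn [-0.02 -0.39 -0.34] | shift if after turn [ -1.92 -12.61   9.68]
18.267855301134063
```

Request:
drive_tool(deltas=[[[-0.4, -2.52, 1.93], [0, -0.4, -0.3]], [[-0.4, -2.52, 1.93], [0, 0, 0]], [[-0.4, -2.52, 1.93], [0, 0, 0]], [[-0.4, -2.52, 1.93], [0, 0, 0]], [[-0.4, -2.52, 1.95], [0, 0, 0]], [[0, 0, 0], [0, 0, 0]], [[0, 0, 0], [0, 0, 0]]])

```text
clock: 50.45
position: [657.7, -83.2, 196.1]
ee_rot: [-0.637, 0.645, 0.295, 0.301]
contact_force: [-0.1, 0.1, -0.8]
gripper_width: 18.1
grasp_force: 59.4
```

Run:
```python
from h import *
plan(*place(1,80)); plan(*place(1,20));print(place(1,0)[0])
S=arm.read_state(); q,u=json.load(open('held.json')); r=R.from_quat(S['ee_rot'])
# dark plug with bright rim at the tube top: look for it near the prediction
for c in('scene','top'):
    D=snap(c); w=S['position']+r.apply(np.array(q)+60*np.array(u)); x,y=w2px(D,w); 
    g=cv2.cvtColor(D['img'],cv2.COLOR_RGB2GRAY)[int(y)-7:int(y)+8,int(x)-7:int(x)+8]; print(c,x,y); print(g[::1]//10)
```

```text
shift [ 0.36  0.02 -0.02] | turn [ 0.07 -0.04  0.24] | shift if after turn [ 0.36  0.02 -0.02]
shift [4.95 0.04 3.84] | turn [ 0.07 -0.04  0.24] | shift if after turn [4.95 0.03 3.84]
[657.4538053  -85.71151279 113.49954147]
scene 246.05797533128276 154.60906554022893
[[ 9  4  4 11 12  3  3  9  9  9  9  9  7 12 11]
 [ 9  4  4 12 12  3  3  9  9  9  9  9  7 12 12]
 [ 8  4  4 12 12  3  3  9  9  9  9  9  6 12 12]
 [ 8  4  4 12 10  3  4  9 10  9  9  9  5 12 10]
 [ 7  4  4 12 11 10 11 13 11 11 10  9  6 12 10]
 [ 7  4  4 12 11  8  7  8  7  8  8 12  6 12 10]
 [ 7  4  4 12 11  5  4  4  4  4  5 15  6 12 10]
 [ 7  4  5 12 14  4  4  4  4  4  5 14  7 12 10]
 [ 9  4  6 12 15  4  4  4  4  4  5 11  7 12  9]
 [10  7  8 12 13  4  4  4  4  4  6  9  7 12  8]
 [10 10 10 11 15 13 11 11 11  8 11  7  7 12  8]
 [10 10  9  9 10 10  8  8  9  7  9  5  7 11  8]
 [10 10  9  9  7  6  6  6  6  6  7  6  5  8  7]
 [10 10 10  9  7  6  6  6  6  6  6  6  5  6  9]
 [10 10 10  9  7  6  6  6  6  6  6  6  6  6 10]]
top 399.80537602108865 144.91528300572202
[[14 14 14 14 14 14 14 12  9  7  5  4  3  2  2]
 [14 14 14 14 14 14 14 14  9  4  3  2  3  4  5]
 [14 14 14 14 14 14 14 14 10  6  5  7  8  9 10]
 [14 14 14 14 14 13 11 11  9  8  8  9 10 10 10]
 [14 14 14 13 14 15 14 14 14 13 11 12 13 11  7]
 [14 14 12  9 13 12 10  9  9  8  7  8 11  9  3]
 [14 13  9  6 12 11  4  3  3  3  3  4 10  8  2]
 [14 11  6  6 13 11  4  2  2  3  3  4 10  9  4]
 [12  8  4  5 13 11  4  2  3  3  3  4 10 10  8]
 [ 8  5  4  5 13 11  4  3  3  3  3  4 10 10  8]
 [ 5  4  4  5 13 11  4  2  2  2  2  4 10 10  8]
 [ 4  4  4  5 13 11  6  5  5  5  5  6 10 10  8]
 [ 4  4  4  5 13 15 14 14 14 14 14 14 14 12  9]
 [ 4  4  4  4  8 10 10 10 10 10 10 10 10  8  7]
 [ 4  4  4  4  5  5  5  5  5  5  5  5  6  6  7]]
```

The tube top is within 1 px of the prediction in both views. Lowering tube 1 into socket 1.

Request:
drive_tool(deltas=[[[0.36, 0, 0], [0, 0, 0.2]], [[1.15, 0, 0.96], [0, 0, 0]], [[1.15, 0, 0.96], [0, 0, 0]], [[1.15, 0, 0.96], [0, 0, 0]], [[1.1, 0, 0.96], [0, 0, 0]], [[0, 0, 0], [0, 0, 0]], [[0, 0, 0], [0, 0, 0]]])

```text
clock: 51.25
position: [657.7, -87.0, 132.8]
ee_rot: [-0.635, 0.647, 0.296, 0.301]
contact_force: [0.5, -0.0, -1.0]
gripper_width: 18.3
grasp_force: 59.3
```

Run:
```python
from h import *
plan(*place(1,20)); plan(*place(1,0))
```

```text
shift [-0.14  0.03  0.06] | turn [-0.    0.07 -0.11] | shift if after turn [-0.14  0.03  0.06]
shift [1.4  0.03 1.34] | turn [-0.    0.07 -0.11] | shift if after turn [1.39 0.03 1.34]
```

Request:
drive_tool(deltas=[[[0.55, 0, 0.55], [0, 0, 0]], [[0.5, 0, 0.5], [0, 0, 0]], [[0.3, 0, 0.25], [0, 0, 0]], [[0.16, 0, 0.14], [0, 0, 0]], [[0, 0, 0], [0, 0, 0]], [[0, 0, 0], [0, 0, 0]]])

```text
clock: 51.85
position: [657.8, -85.6, 113.7]
ee_rot: [-0.635, 0.647, 0.296, 0.302]
contact_force: [-0.6, 0.0, 3.0]
gripper_width: 18.3
grasp_force: 59.6
```

Request:
drive_tool(deltas=[[[0.1, 0, 0.08], [0, 0, 0]], [[0, 0, 0], [0, 0, 0]], [[0, 0, 0], [0, 0, 0]]])

```text
clock: 52.15
position: [657.8, -85.6, 113.6]
ee_rot: [-0.635, 0.646, 0.296, 0.302]
contact_force: [-1.3, -0.1, 6.8]
gripper_width: 18.6
grasp_force: 60.0
```

Request:
drive_tool(deltas=[[[0, 0, 0], [0, 0, 0]], [[0, 0, 0], [0, 0, 0]], [[0, 0, 0], [0, 0, 0]], [[0, 0, -1.5], [0, 0, 0]], [[0, 0, -3], [0, 0, 0]], [[0, 0, -4], [0, 0, 0]], [[-3, 0, -3], [0, 0, 0]], [[-3, 0, -3], [0, 0, 0]], [[0, 0, 0], [0, 0, 0]]], claw=6)

```text
clock: 53.05
position: [658.1, -161.4, 259.0]
ee_rot: [-0.638, 0.646, 0.289, 0.304]
contact_force: [0.0, -0.3, 0.2]
gripper_width: 60.1
grasp_force: 0.0
```

Request:
drive_tool(deltas=[[[0, 0, 0], [0, 5.5, 0]], [[0, 0, 0], [0, 5.5, 0]], [[0, 0, 0], [0, 5.5, 0]], [[0, 0, 0], [0, 5.5, 0]], [[0, 0, 0], [0, 5.5, 0]], [[0, 0, 0], [0, 5.5, 0]], [[0, 0, 0], [0, 5.5, 0]], [[0, 0, 0], [0, 5.5, 0]], [[0, 0, 0], [0, 5.5, 0]], [[0, 0, 0], [0, 0, 0]]])

```text
clock: 54.05
position: [656.1, -156.4, 251.1]
ee_rot: [-0.702, 0.713, 0.002, 0.003]
contact_force: [-0.4, -0.5, -0.4]
gripper_width: 59.9
grasp_force: 0.0
```

Run:
```python
from h import *
plan([656.3,-196.5,79],down(179))
t=snap('top'); s=snap('scene'); o=[]
for D in (s,t):
    u,v=map(int,w2px(D,[659,4,110])); o.append(cv2.resize(D['img'][v-70:v+70,u-70:u+70],(400,400),interpolation=cv2.INTER_CUBIC))
cv2.imwrite('pics/all.png',cv2.cvtColor(np.hstack(o),cv2.COLOR_RGB2BGR))
```

```text
shift [ 4.12 -0.08 17.19] | turn [-0.01  0.39  0.12] | shift if after turn [ 4.   -0.09 17.21]
```

View pics/all.png

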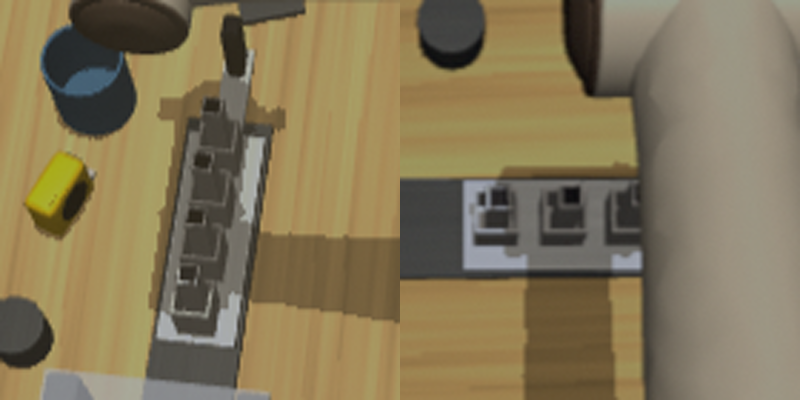

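All four tubes stand in sockets, with tops at (211,104), (203,158), (195,215) and (187,272) in the scene crop. Back to the handle.

Request:
drive_tool(deltas=[[[2, 0, 0], [0, 0.4, 0]], [[2, -0.1, 0], [0, 0, 0]], [[0, 0, 3], [0, 0, 0]], [[0, 0, 3], [0, 0, 0]], [[0, 0, 3], [0, 0, 0]], [[0, 0, 3], [0, 0, 0]], [[0, 0, 3], [0, 0, 0]], [[0, 0, 2.2], [0, 0, 0]], [[0, 0, 0], [0, 0, 0]]])

```text
clock: 55.05
position: [654.1, -199.8, 74.4]
ee_rot: [-0.699, 0.715, 0.004, -0.001]
contact_force: [-0.1, 0.1, 0.3]
gripper_width: 60.0
grasp_force: 0.0
```

Request:
drive_tool(deltas=[[[0, 0, 0], [0, 0, 0]], [[0, 0, 0], [0, 0, 0]], [[0, 0, 0], [0, 0, 0]], [[0, 0, 0], [0, 0, 0]], [[0, 0, 0], [0, 0, 0]], [[0, 0, 0], [0, 0, 0]]], claw=1.0)

```text
clock: 55.65
position: [656.3, -198.6, 80.8]
ee_rot: [-0.7, 0.714, 0.0, 0.0]
contact_force: [-4.1, -2.1, 5.7]
gripper_width: 16.8
grasp_force: 60.6
```

Request:
drive_tool(deltas=[[[-0.5, 0, 0], [0, 0, 0]], [[-1, 0, 0], [0, 0, 0]], [[-1.5, 0, 0], [0, 0, 0]], [[-1.5, 0, 0], [0, 0, 0]], [[-1.5, 0, 0], [0, 0, 0]], [[-1.5, 0, 0], [0, 0, 0]], [[-1.5, 0, 0], [0, 0, 0]], [[-1.5, 0, 0], [0, 0, 0]], [[-1.5, 0, 0], [0, 0, 0]], [[-1.5, 0, 0], [0, 0, 0]], [[-1.5, 0, 0], [0, 0, 0]], [[-1.5, 0, 0], [0, 0, 0]]])

```text
clock: 56.85
position: [659.8, -33.4, 80.8]
ee_rot: [-0.7, 0.714, -0.0, 0.001]
contact_force: [-3.0, -3.7, 4.6]
gripper_width: 16.8
grasp_force: 60.5
```

Request:
drive_tool(deltas=[[[-1.5, 0, 0], [0, 0, 0]], [[-1.5, 0, 0], [0, 0, 0]], [[-1.5, 0, 0], [0, 0, 0]], [[-1.5, 0, 0], [0, 0, 0]], [[-1.5, 0, 0], [0, 0, 0]], [[-1.5, 0, 0], [0, 0, 0]], [[-1.5, 0, 0], [0, 0, 0]], [[-1.5, 0, 0], [0, 0, 0]], [[-1.2, 0, 0], [0, 0, 0]], [[-0.8, 0, 0], [0, 0, 0]], [[-0.4, 0, 0], [0, 0, 0]], [[0, 0, 0], [0, 0, 0]]])

```text
clock: 58.05
position: [663.0, 112.2, 80.8]
ee_rot: [-0.701, 0.713, -0.0, 0.002]
contact_force: [-2.5, 1.5, 4.6]
gripper_width: 16.7
grasp_force: 60.5
```

Request:
drive_tool(deltas=[[[-0.5, 0, 0], [0, 0, 0]], [[-0.6, 0, 0], [0, 0, 0]], [[-0.6, 0, 0], [0, 0, 0]], [[-0.5, 0, 0], [0, 0, 0]], [[-0.3, 0, 0], [0, 0, 0]], [[0, 0, 0], [0, 0, 0]]])

```text
clock: 58.65
position: [663.5, 136.8, 80.8]
ee_rot: [-0.701, 0.714, -0.0, 0.002]
contact_force: [-2.6, 0.1, 6.7]
gripper_width: 17.3
grasp_force: 60.6
```

Request:
drive_tool(deltas=[[[-0.3, 0, 0], [0, 0, 0]], [[-0.3, 0, 0], [0, 0, 0]], [[0, 0, 0], [0, 0, 0]]])

```text
clock: 58.95
position: [663.6, 141.3, 80.8]
ee_rot: [-0.7, 0.714, -0.001, 0.001]
contact_force: [-1.1, -4.3, 6.5]
gripper_width: 16.6
grasp_force: 60.6
```

Request:
drive_tool(deltas=[[[-0.3, 0, 0], [0, 0, 0]], [[-0.3, 0, 0], [0, 0, 0]], [[0, 0, 0], [0, 0, 0]], [[0, 0, 0], [0, 0, 0]], [[0, 0, 0], [0, 0, 0]]])

```text
clock: 59.45
position: [663.5, 141.5, 80.8]
ee_rot: [-0.7, 0.714, -0.002, -0.003]
contact_force: [1.0, -19.9, 5.5]
gripper_width: 17.1
grasp_force: 60.7
```

The slide is against its home stop: about 20 N, and 340 mm of travel from the other end. Releasing it and relocating the control box.

Request:
drive_tool(deltas=[[[0.65, 0, 0], [0, 0, 0]], [[0, 0, 0], [0, 0, 0]]])

```text
clock: 59.65
position: [663.6, 140.5, 80.8]
ee_rot: [-0.7, 0.714, -0.0, 0.001]
contact_force: [-1.3, -3.3, 5.3]
gripper_width: 17.1
grasp_force: 60.6
```

Request:
drive_tool(deltas=[[[0, 0, 0], [0, 0, 0]], [[0, 0, 0], [0, 0, 0]], [[0, 0, 0], [0, 0, 0]], [[0, 0, -1], [0, 0, 0]], [[0, 0, -4], [0, 0, 0]], [[0, 0, -4], [0, 0, 0]], [[0, 0, -4], [0, 0, 0]], [[0, 0, -2], [0, 0, 0]], [[3, 4, 0], [0, 0, 0]], [[3, 4, 0], [0, 0, 0]], [[0, 4.5, 0], [0, 0, 0]], [[0, 0, 0], [0, 0, 0]]], claw=6)

```text
clock: 60.85
position: [531.5, 82.1, 229.5]
ee_rot: [-0.7, 0.714, 0.001, -0.0]
contact_force: [0.6, 1.0, 0.1]
gripper_width: 60.0
grasp_force: 0.0
```

```bash
cat >> h.py <<'E'
def ring(c,z=58):
    """white collar round the black button: bright ring blobs near the expected place"""
    d=snap(c); g=cv2.cvtColor(d['img'],cv2.COLOR_RGB2GRAY); hsv=cv2.cvtColor(d['img'],cv2.COLOR_RGB2HSV)
    m=((hsv[...,2]>150)&(hsv[...,1]<50)).astype(np.uint8)
    x,y=map(int,w2px(d,[472.7,351,z])); w=40; m=m[y-w:y+w,x-w:x+w]
    cs,_=cv2.findContours(m,cv2.RETR_EXTERNAL,cv2.CHAIN_APPROX_NONE)
    for k in cs:
        if cv2.contourArea(k)>60:
            (u,v),r=cv2.minEnclosingCircle(k); print(c,round(u+x-w,1),round(v+y-w,1),'r',round(r,1),'area',cv2.contourArea(k),px2w(d,u+x-w,v+y-w,z).round(1))
E
python3 - <<'E'
from h import *
ring('top');ring('scene')
import pickle; D=pickle.load(open('d0.pkl','rb'))
for c in('top','scene'):
    d=snap(c); x,y=map(int,w2px(D[c],[472.7,351,58]))
    print(np.abs(d['img'][y-40:y+40,x-30:x+30].astype(int)-D[c]['img'][y-40:y+40,x-30:x+30]).mean())
s=arm.read_state();print(s['position'],s['joints'].round(2))
E
```

```text
top 204.0 247.5 r 17.4 area 341.5 [460.  368.8  58. ]
top 241.2 224.0 r 12.6 area 189.5 [514.7 277.4  58. ]
scene 302.0 335.0 r 8.6 area 213.0 [472.9 348.6  58. ]
29.09840277777778
11.203333333333333
[538.25523858  84.31039979 229.91375632] [ 0.45  0.25 -0.19 -0.   -1.12 -0.47]
```

Run:
```python
from h import *
import pickle
D=pickle.load(open('d0.pkl','rb')); N={c:snap(c) for c in('top','scene')}
for c,z in(('top',58),('scene',58)):
    g0=cv2.cvtColor(D[c]['img'],cv2.COLOR_RGB2GRAY); g=cv2.cvtColor(N[c]['img'],cv2.COLOR_RGB2GRAY)
    x,y=map(int,w2px(D[c],[472.7,351,z])); tp=g0[y-10:y+11,x-10:x+11]
    for n,im in(('old',g0),('new',g)):
        m=cv2.matchTemplate(im[y-50:y+51,x-50:x+51],tp,cv2.TM_CCOEFF_NORMED); _,s,_,l=cv2.minMaxLoc(m); print(c,n,s,l[0]-40,l[1]-40)
        for th in (cv2.HoughCircles(cv2.resize(im[y-30:y+31,x-30:x+31],None,fx=4,fy=4,interpolation=cv2.INTER_CUBIC),cv2.HOUGH_GRADIENT,1,60,param1=100,param2=15,minRadius=20,maxRadius=48),):
            if th is not None:
                for u,v,r in th[0][:2]: print('  circ',(u/4+x-30).round(1),(v/4+y-30).round(1),r/4,px2w(D[c],u/4+x-30,v/4+y-30,60).round(1))
g=cv2.cvtColor(N['top']['img'],cv2.COLOR_RGB2GRAY); x,y=map(int,w2px(D['top'],[472.7,351,58])); print(g[y-36:y+36:3,x-36:x+36:3]//10)
```

```text
top old 1.0 0 0
  circ 210.9 241.9 6.7 [473.2 351.5  60. ]
top new 0.4825611412525177 2 -40
scene old 1.0 0 0
  circ 302.6 335.4 8.575 [471.1 349.7  60. ]
scene new 0.9998016953468323 0 0
  circ 302.6 335.6 8.775 [471.1 350.4  60. ]
[[ 7  7  7  7  7  7  9  9  9  9  9  9  9  7  9 10 11 11 12 12 13 13 13 14]
 [13 13 12 13 12 12 12 12 12 12 12  9  9 10 11 11 12 12 13 13 13 14 14 14]
 [12 12 12 12 12 12 12 12 12 10  9 10 11 11 12 12 13 13 13 14 14 14 14 14]
 [12 12 12 11 11 11 11  9  9 10 11 11 12 12 13 13 13 14 14 14 14 14 14 14]
 [12 12 12 12 12 10  9 10 11 11 12 12 13 13 14 14 14 14 14 14 14 14 15 15]
 [13 13 13 10  9 10 11 11 12 12 13 13 13 14 14 14 14 14 14 14 14 15 15 15]
 [13 11  9 10 11 11 12 12 13 13 13 14 14 14 14 14 14 14 14 15 15 15 15 15]
 [12  9 10 11 12 12 13 13 13 13 14 14 14 14 14 14 14 14 14 13 14 15 15 15]
 [10  9 12 12 13 13 13 13 14 14 14 14 14 14 14 14 14 14 14 13 13 13 12 14]
 [11  8 13 13 13 13 14 14 14 14 14 14 14 14 14 14 14 14 14 13 13 13 12 12]
 [12  5 13 13 14 14 14 14 14 14 14 14 15 13 14 14 14 14 14 13 13 13 12 12]
 [12  4 13 14 14 14 14 14 14 14 15 15 15 1
[... 233 characters left out ...]
13 14 14 13 13 13 13 13]
 [11 11  3  5 14 15 15 15 14 14 14 14 11 12 13 13 13 13 13 13 13 13 13 13]
 [12 12  5  4 10 15 15 14 14 14 14 14 11 12 12 13 13 13 13 13 13 13 13 13]
 [12 12 11  3  5 14 14 14 14 14 14 13 11 12 12 13 13 13 13 14 13 13 13 13]
 [12 12  9  6  4  8 14 14 13 13 13 13 10 11 12 13 13 13 13 13 14 13 13 13]
 [ 8 11 13 13  4  4 11 13 13 13 13 12  9 11 12 12 13 13 13 13 13 13 13 13]
 [13 14 14 12 10  3  5 13 13 12 12 12  9 10 11 12 12 13 13 13 13 13 13 13]
 [15 10 10  8 11 12  3  6 12 11 11 11  9 10 11 12 12 13 13 13 13 13 13 13]
 [14  7 12 13 13 13 13  7  7 11 10  9  9  8 11 11 12 13 13 13 13 13 13 13]
 [ 8  6 13 13 13 13 13 13  9  6  9  8  7  8 10 11 12 12 13 13 13 13 13 13]]
```

```bash
python3 -c "
from h import *
plan([472.3,351,130],down(179))"
```

```text
shift [-26.53   7.11   9.95] | turn [-0.08  0.11 -0.08] | shift if after turn [-26.56   7.06   9.91]
```

Request:
drive_tool(deltas=[[[-3.35, 0.88, 0], [0, 0, 0]], [[-3.35, 0.88, 0], [0, 0, 0]], [[-3.35, 0.88, 0], [0, 0, 0]], [[-3.35, 0.88, 0], [0, 0, 0]], [[-3.35, 0.88, 0], [0, 0, 0]], [[-3.35, 0.88, 0], [0, 0, 0]], [[-3.25, 0.88, 0], [0, 0, 0]], [[-3.2, 0.88, 0], [0, 0, 0]], [[0, 0, 3], [0, 0, 0]], [[0, 0, 3], [0, 0, 0]], [[0, 0, 3], [0, 0, 0]], [[0, 0, 0], [0, 0, 0]]], claw=0)

```text
clock: 62.35
position: [470.0, 349.1, 134.3]
ee_rot: [-0.7, 0.714, 0.0, -0.004]
contact_force: [0.0, 0.0, -0.2]
gripper_width: -0.0
grasp_force: 0.0
```

Run:
```python
from h import *
import pickle
plan([472.3,351,80],down(179)); s=arm.read_state(); print(s['position'],s['gripper_width'])
D=pickle.load(open('d0.pkl','rb')); d=snap('scene')
# box corner away from arm: match lower part of box
for r in ((285,350,320,368),(284,318,300,366)):
    t=D['scene']['img'][r[1]:r[3],r[0]:r[2]]; m=cv2.matchTemplate(d['img'][r[1]-25:r[3]+25,r[0]-25:r[2]+25],t,cv2.TM_CCOEFF_NORMED); print(cv2.minMaxLoc(m))
```

```text
shift [-0.23 -0.26  5.43] | turn [ 0.36 -0.34 -0.13] | shift if after turn [-0.2  -0.22  5.43]
[470.02108335 349.0578856  134.32169735] -0.001566445923069902
(-0.19419048726558685, 0.7288248538970947, (13, 21), (25, 25))
(-0.30908066034317017, 0.5113101601600647, (5, 41), (25, 25))
```

Request:
drive_tool(deltas=[[[-0.2, -0.22, 2.5], [0, 0, 0]], [[0, 0, 2.3], [0, 0, 0]], [[0, 0, 0.5], [0, 0, 0]], [[0, 0, 0], [0, 0, 0]]])

```text
clock: 62.8
position: [474.7, 353.1, 87.1]
ee_rot: [-0.7, 0.714, 0.0, 0.001]
contact_force: [-0.1, 0.1, -0.7]
gripper_width: -0.1
grasp_force: 0.0
```

Request:
drive_tool(deltas=[[[0, 0, 0.5], [0, 0, 0]], [[0, 0, 0.5], [0, 0, 0]], [[0, 0, 0], [0, 0, 0]]])

```text
clock: 63.1
position: [474.3, 353.0, 76.8]
ee_rot: [-0.7, 0.714, 0.0, 0.002]
contact_force: [-0.2, 0.5, 1.4]
gripper_width: -0.3
grasp_force: 0.7
```

Request:
drive_tool(deltas=[[[0, 0, 0.3], [0, 0, 0]], [[0, 0, 0.2], [0, 0, 0]], [[0, 0, 0], [0, 0, 0]]])

```text
clock: 63.4
position: [474.4, 353.1, 71.9]
ee_rot: [-0.701, 0.714, 0.0, 0.002]
contact_force: [0.1, 0.5, 4.2]
gripper_width: -0.2
grasp_force: 2.2
```

Request:
drive_tool(deltas=[[[0, 0, 0.3], [0, 0, 0]], [[0, 0, 0], [0, 0, 0]]])

```text
clock: 63.6
position: [474.5, 353.1, 70.9]
ee_rot: [-0.701, 0.713, -0.0, 0.002]
contact_force: [-4.0, -1.5, 14.6]
gripper_width: 0.1
grasp_force: 7.1
```

Request:
drive_tool(deltas=[[[0, 0, 0.2], [0, 0, 0]], [[0, 0, 0], [0, 0, 0]]])

```text
clock: 63.8
position: [474.5, 353.1, 70.8]
ee_rot: [-0.701, 0.713, -0.0, 0.002]
contact_force: [-6.5, -3.8, 22.4]
gripper_width: -0.3
grasp_force: 11.5
```

Request:
drive_tool(deltas=[[[0, 0, -1], [0, 0, 0]], [[0, 0, -2], [0, 0, 0]], [[0, 0, -4], [0, 0, 0]], [[0, 0, -4], [0, 0, 0]], [[0, 0, 0], [0, 0, 0]], [[0, 0, 0], [0, 0, 0]], [[0, 0, 0], [0, 0, 0]]])

```text
clock: 64.5
position: [473.0, 351.6, 174.8]
ee_rot: [-0.7, 0.714, 0.0, -0.001]
contact_force: [0.7, -0.9, -0.6]
gripper_width: -0.0
grasp_force: 0.0
```

Run:
```python
from h import *
import pickle
D=pickle.load(open('d0.pkl','rb')); d=snap('scene'); t=snap('top')
# handle position: compare with the home expectation
for c,n in(('scene',d),('top',t)):
    g=cv2.cvtColor(n['img'],cv2.COLOR_RGB2GRAY); 
    o=cv2.cvtColor(D[c]['img'],cv2.COLOR_RGB2GRAY); x,y=map(int,w2px(D[c],[660,138,105])); tp=o[y-9:y+10,x-9:x+10]
    m=cv2.matchTemplate(g[y-40:y+41,x-40:x+41],tp,cv2.TM_CCOEFF_NORMED); _,s,_,l=cv2.minMaxLoc(m); print(c,s,l[0]-31,l[1]-31)
print(arm.read_state()['contact_force'])
print(arm.job_done())
```

```text
scene 0.9433480501174927 0 2
top 0.9757049083709717 -3 0
[-0.18177185  0.68934921 -0.16783348]
the job is handed in; nothing more can be done
None
```

I handed the job in at about 64 s. All four tubes were upright in their own sockets, the slide was pushed home against its stop, and the start button was pressed fully down and released; no verdict came back.

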